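Set out the paints on the desk rack in the tray's order

TASK

Move the four paint bottles from the white storage tray into the tilted wooden desk rack, one to each bay, keeping the same left-to-right order that they have in the tray. Set each one down gently, do not drop it in; it should end standing flat on the sloping floor and leaning back against the rack's backstop. Do not tip a bottle over, and leave the water cup where it stands.

Things in the scene. Friction and masses are not known exactly. Their poses are not given: they have to be found in the camera images.
- paint_red: vermilion red paint bottle, rigid, round, loose, 0.1-0.16 kg: body 42 mm in diameter up to 74 mm height, then a cap 26 mm in diameter, same colour, up to 100 mm; a paper label band. Origin: centre of its underside; z up along the bottle. It starts upright in one of the 4 compartments (74 mm pitch, walls 25 mm high above the table) of the fixed white tray, whose floor is 6 mm above the table.
- paint_yellow: yellow paint bottle, rigid, round, loose, 0.1-0.16 kg: body 42 mm in diameter up to 74 mm height, then a cap 26 mm in diameter, same colour, up to 100 mm; a paper label band. Origin: centre of its underside; z up along the bottle. It starts upright in one of the 4 compartments (74 mm pitch, walls 25 mm high above the table) of the fixed white tray, whose floor is 6 mm above the table.
- paint_teal: blue-green (teal) paint bottle, rigid, round, loose, 0.1-0.16 kg: body 42 mm in diameter up to 74 mm height, then a cap 26 mm in diameter, same colour, up to 100 mm; a paper label band. Origin: centre of its underside; z up along the bottle. It starts upright in one of the 4 compartments (74 mm pitch, walls 25 mm high above the table) of the fixed white tray, whose floor is 6 mm above the table.
- paint_brown: very dark brown paint bottle, rigid, round, loose, 0.1-0.16 kg: body 42 mm in diameter up to 74 mm height, then a cap 26 mm in diameter, same colour, up to 100 mm; a paper label band. Origin: centre of its underside; z up along the bottle. It starts upright in one of the 4 compartments (74 mm pitch, walls 25 mm high above the table) of the fixed white tray, whose floor is 6 mm above the table.
- swatch_red: vermilion red swatch card, 24 x 46 x 2 mm, fixed flat on the ledge along the white tray's front (robot side), 46 mm in front of the red bottle's starting place; it keeps showing the tray's order when the bottles are gone. Origin: centre of its underside, 16 mm above the table; x away from the robot towards the compartment, y to the left along the row, z up.
- swatch_yellow: yellow swatch card, 24 x 46 x 2 mm, fixed flat on the ledge along the white tray's front (robot side), 46 mm in front of the yellow bottle's starting place; it keeps showing the tray's order when the bottles are gone. Origin: centre of its underside, 16 mm above the table; x away from the robot towards the compartment, y to the left along the row, z up.
- swatch_teal: blue-green (teal) swatch card, 24 x 46 x 2 mm, fixed flat on the ledge along the white tray's front (robot side), 46 mm in front of the teal bottle's starting place; it keeps showing the tray's order when the bottles are gone. Origin: centre of its underside, 16 mm above the table; x away from the robot towards the compartment, y to the left along the row, z up.
- swatch_brown: very dark brown swatch card, 24 x 46 x 2 mm, fixed flat on the ledge along the white tray's front (robot side), 46 mm in front of the brown bottle's starting place; it keeps showing the tray's order when the bottles are gone. Origin: centre of its underside, 16 mm above the table; x away from the robot towards the compartment, y to the left along the row, z up.
- rack_bed: plywood desk rack's sloping bed, fixed, falling 15 deg away from the robot to a 60 mm high backstop; 4 bays 68 wide x 60 deep, dividers 25 high, ends 40, front lip 8. Origin: on the bed at the backstop's foot, mid-row, 16 mm up; x downslope to the backstop, y left, z square to the bed. Bay centres y = 111, 37, -37, -111 mm; a seated bottle: x = -21 mm, z = 0, along z; it won't slide down by itself
- cup: beige water cup, 82 mm across the rim, 105 mm high, standing loose to the right of the tray and rack; not to be disturbed. Origin: centre of its underside. (Also about, no part of the job: a flat white box of paint tubes on the left, a white eraser on the right. Tray and rack stand one behind the other, both facing the robot; either may be nearer.)
There are look-alikes about, which are no part of the job. Of the things that look like the paint_brown, the smallest one is meant.

How it is judged:
By the outcome, as a careful person would: the job done as asked, in the order asked, and still so for the second after the job is handed in, with the robot touching nothing.
It also fails if it takes over 96 s, if anything falls off the work surface, if the arm or the gripper's body presses on something with over 40 N, if the wrist force passes 120 N, or if a joint passes its speed limit or range.

ROBOT

A 6-joint arm with a two-finger parallel gripper is mounted at the origin on the work surface. World frame = base frame: x ahead of the robot, y to its left, z up, the work surface at z = 0. Lengths are in m, angles in degrees, forces in N, time in s.
With the tool pointing down it reaches from about 0.35 to 0.875 m from the base axis. Payload 4.2 kg.
Tool frame: the origin (TCP) lies midway between the tips of the shut fingers; the grasp point (between the pads) lies 19 mm behind it (r.pinch_z is the distance from the TCP to the grasp point, in m); z points along the fingers, y is the line along which they close (so a half turn about z gives the same grasp; the last joint's range is limited). The gripper opens to 87 mm and grips with 3 to 60 N. Pads are 19 mm wide; open, the fingers measure 117 mm over their backs; the gripper's body (75 mm by 190 mm) begins 51 mm behind the grasp point.
Start: joints at [-61.73, 22.042, 0.453, 0, -68.411, -14.817], TCP at [0.145, -0.608, 0.223] pointing down, gripper open.
Joint ranges: [-179.83, 179.83], [-69.29, 118.12], [-61.27, 80.66], [-181.25, 117.63], [-171.15, -9.14], [-177.46, 177.46]. Speed limits (degrees/s): [159.86, 159.86, 180, 180, 180, 180].

INTERFACE

Orientations are given as a 3x3 rotation matrix whose columns are the frame's x, y, z axes.
In Python, from station import r, imaging, models gives the robot as it stands. The module is installed in compiled form; this text tells all that it offers.
- The arm moves only by the tool apply_moves, never from a script. Its argument "moves" is a list of rows, each a list of 2 entries, a list of its own where there are three numbers: the shift along the tool's x, y, z in m, then the turn about the tool's z in degrees. A call has 1 to 5 rows; each row shifts and turns the commanded pose from where the row before left it, along the tool's axes as they then stand; what a row does not reach is not made up. A row lasts 1/12 s, in which the tool goes at most 41.7 mm and 7.16 degrees, less where a joint would pass 70% of its speed; a pose out of reach is approached as far as the arm can. A call is refused whole if a number of a shift passes 0.0417 or a number of a turn 7.16, either way. A call with a gripper value outside its range is refused whole. "hand" is the finger opening in m, from 0 to 0.087, set as the call begins (left out, the last holds). The fingers move at their own pace and stop on an object; the grip force is fixed at half the most. Time passes only in rows, so rows that do not move let the fingers close. It gives the time, the measured TCP pose, the force, the opening and the grip force at its end, in the units of the state.
- r.sense(): the state, without advancing time (a new reading comes with each control period).
- imaging.capture(name): name is "scene" or "top" or "wrist"; returns a dict with "frame" (384x512x3 uint8, blue, green, red), "intrinsics" (3x3 intrinsics, pixels), "eye" and "orientation" of the camera in the world. Camera axes: x right, y down, z forward; pixel columns grow to the right and rows downward; lengths in m; the calibration is good to about 2 mm. A picture is of the moment at which its call begins. There is no depth.
- r.finish_job(): hands the job in; it is judged then, once.
Trained networks look in a picture, given as the dict that the camera call returned (one of the last four; its "shot" number tells which), for a name from the list of things; names that differ only in an ending like _2 or _b are one class to them, and where a whole thing is asked for, a point or a joint stands for the part that bears it (a point fixed in the world has none). Each returns a list of dicts, best first, with "confidence" (0 to 1); they miss things now and then, are a little off and sometimes report something else, mostly with a low value. They report only what shows in the picture. A call takes as long as a camera call. They do not tell look-alikes from the thing itself.
- models.cut_out(picture, target): "region" (384x512 bool, what is visible of it) and "extent" ([left, top, width, height] as shares, 0 to 1, of the picture: columns of its width, rows of its height, round what is visible of it).
- models.place_of(picture, target): "at" ([column, row] as shares, 0 to 1, of the picture: columns of its width, rows of its height: a listed point, or the origin of a listed thing).
The state is a dict: "time_s": time; "joints": joint angles; "joint_velocities": joint speeds; "effort": joint torques, N m; "tcp_pos": TCP position; "ee_rot": TCP orientation; "wrist_force": force on the tool from outside, world axes, zero at the start; "moment": the same for the moment, N m; "gripper_width": opening from 0.0 (shut) to 1.0 (fully open); "gripper_force": force on a finger pad.
Only numpy, scipy, OpenCV 4.12 (cv2) and the standard library are available. Lean on these libraries where they do the work, as an engineer would, in place of code of your own. Each camera call takes 0.05 s, during which the arm holds its last target. There are 200 camera calls.

## Working session

There is one attempt and no reset: what is moved stays moved. The work goes in short steps, Python scripts to look and compute and a tool call to move; the robot and the scene stay as the last step left them, time stands still between calls to the robot, and variables do not carry over. Pictures are saved under pics/ and viewed, at most 14 in all, crops included, and the job is handed in when it is done.

Besides the shell and the picture viewer there is one more tool, called after "Call:" in YAML: its name, and indented under it one key for each argument. apply_moves: Moves the arm, as the interface text tells. Its arguments: {"type":"object","properties":{"moves":{"type":"array"},"hand":{"type":"number"}},"required":["moves"]}

```bash
mkdir -p pics
cat > h.py <<'E'
import numpy as np, cv2
from station import r, imaging, models
def ray(p,uv):
    K=np.array(p["intrinsics"]);R=np.array(p["orientation"])
    return np.array(p["eye"]),R@np.linalg.inv(K)@np.array([uv[0],uv[1],1.])
def onz(p,uv,z):
    e,d=ray(p,uv); return e+d*(z-e[2])/d[2]
def proj(p,X):
    K=np.array(p["intrinsics"]);R=np.array(p["orientation"])
    c=R.T@(np.array(X)-np.array(p["eye"])); q=K@c; return q[:2]/q[2]
E
python3 - <<'E'
from h import *
a=imaging.capture("scene");b=imaging.capture("top")
for n,p in(("scene",a),("top",b)):
    cv2.imwrite(f"pics/{n}0.png",p["frame"]); print(n,np.round(p["eye"],3),np.round(p["orientation"],2).tolist())
    for t in ["paint_red","paint_yellow","paint_teal","paint_brown","swatch_red","swatch_yellow","swatch_teal","swatch_brown","rack_bed","cup"]:
        z=0.006 if t[:2]=="pa" else .016 if t[0] in"sr" else 0
        for d in models.place_of(p,t)[:3]:
            uv=np.array(d["at"])*[512,384]; print(t,round(d["confidence"],2),uv.round(1),onz(p,uv,z).round(4))
E
```

```text
scene [1.105 0.116 0.899] [[-0.38, 0.77, -0.52], [0.92, 0.32, -0.21], [0.01, -0.56, -0.83]]
paint_red 0.83 [337.7 267.7] [0.6502 0.1372 0.006 ]
paint_yellow 0.78 [305.3 258.1] [0.6554 0.0669 0.006 ]
paint_teal 0.72 [239.7 235.5] [ 0.6593 -0.084   0.006 ]
paint_brown 0.82 [272.  243.8] [ 0.6509 -0.0111  0.006 ]
paint_brown 0.82 [303.2 316.6] [0.7785 0.1039 0.006 ]
paint_brown 0.76 [258.2 287.1] [ 0.7554 -0.0015  0.006 ]
swatch_red 0.42 [343.8 243.5] [0.5954 0.133  0.016 ]
swatch_yellow 0.56 [314.1 232.7] [0.5949 0.0657 0.016 ]
swatch_yellow 0.51 [138.9 178.8] [ 0.6166 -0.3607  0.016 ]
swatch_teal 0.4 [249.1 215.7] [ 0.6098 -0.0822  0.016 ]
swatch_brown 0.56 [278.9 228.3] [ 0.6143 -0.0093  0.016 ]
rack_bed 0.95 [324.1 190.8] [0.48   0.0527 0.016 ]
cup 0.83 [141.3 180.5] [ 0.6099 -0.3615  0.    ]
top [ 0.491 -0.132  0.8  ] [[0.01, -0.99, 0.11], [-1.0, -0.01, 0.01], [-0.01, -0.11, -0.99]]
paint_red 0.65 [129.7 160.1] [0.6432 0.1452 0.006 ]
paint_yellow 0.85 [164.7 159.3] [0.646  0.0654 0.006 ]
paint_yellow 0.65 [129.2 175.9] [0.6069 0.1445 0.006 ]
paint_teal 0.69 [226.3 156.4] [ 0.6543 -0.0745  0.006 ]
paint_brown 0.72 [198.5 156.3] [ 0.6539 -0.0113  0.006 ]
paint_brown 0.66 [193.3 115.6] [0.7491 0.0036 0.006 ]
paint_brown 0.64 [157.8 110.1] [0.7613 0.0861 0.006 ]
swatch_red 0.58 [133.8 178.4] [0.5999 0.1304 0.016 ]
swatch_red 0.54 [360.9 178.7] [ 0.6055 -0.3748  0.016 ]
swatch_yellow 0.62 [162.5 176.9] [0.6041 0.0662 0.016 ]
swatch_yellow 0.42 [196.  177.2] [ 0.6043 -0.0086  0.016 ]
swatch_teal 0.79 [229.5 178.7] [ 0.6019 -0.0834  0.016 ]
swatch_brown 0.48 [193.4 179.1] [ 0.6    -0.0029  0.016 ]
rack_bed 0.63 [169.3 237.7] [0.47   0.0458 0.016 ]
cup 0.98 [362.1 180.8] [ 0.6031 -0.3823  0.    ]
```

Run:
```python
import cv2
a=cv2.imread("pics/scene0.png");b=cv2.imread("pics/top0.png")
cv2.imwrite("pics/s1.png",cv2.resize(a[140:360,130:400],None,fx=2.7,fy=2.7,interpolation=2))
cv2.imwrite("pics/t1.png",cv2.resize(b[80:300,80:400],None,fx=2.5,fy=2.5,interpolation=2))
```

```text
(no output)
```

View pics/s1.png

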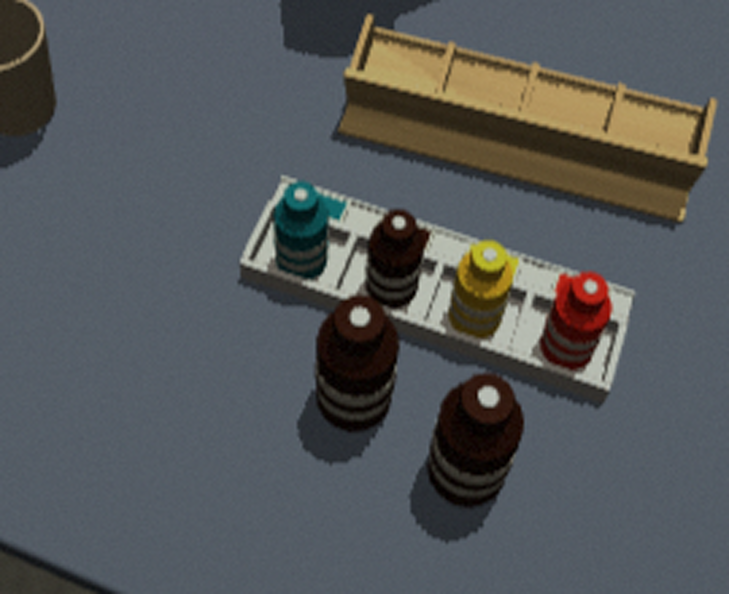

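View pics/t1.png

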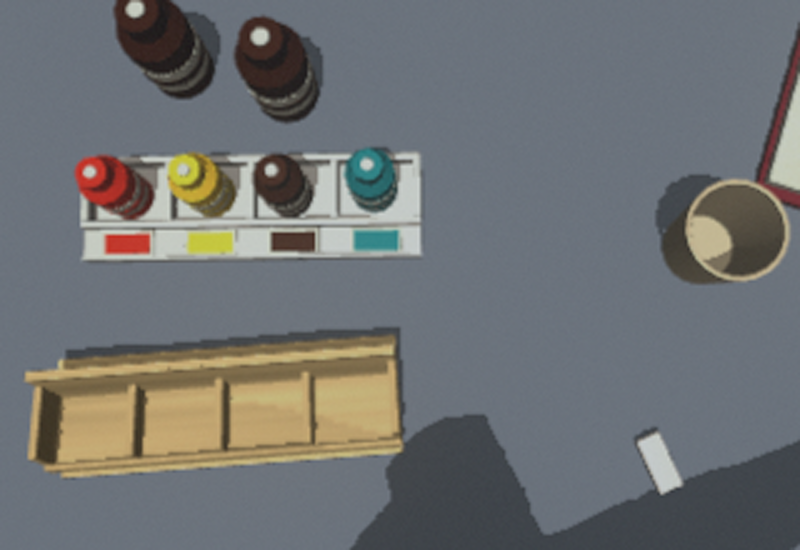

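The rack is nearer than the tray. In the tray, left to right, the order is red, yellow, brown, teal. Candidates for brown in the top view are (198,156), which is small and in the tray, and (193,116) and (158,110), which are both larger and stand behind it. I choose (198,156). Next I fit the tray and rack poses.

```bash
cat >> h.py <<'E'
import math
T15=math.radians(15)
def rack(q,P):
    x,y,yaw=q; P=np.atleast_2d(np.array(P,float))/1000
    c,s=np.cos(T15),np.sin(T15)
    X=P[:,0]*c+P[:,2]*s; Z=-P[:,0]*s+P[:,2]*c+.016; Y=P[:,1]
    return np.c_[x+X*np.cos(yaw)-Y*np.sin(yaw), y+X*np.sin(yaw)+Y*np.cos(yaw), Z]
LINES=[((0,-148,60),(0,148,60)),((-60,-145,8),(-60,145,8))]+[((-60,d,25),(0,d,25)) for d in(-77,-71,-3,3,71,77)]+[((-60,d,40),(0,d,40)) for d in(-145,145)]
def draw(p,q,s,x0,y0,w,h):
    im=cv2.resize(p["frame"][y0:y0+h,x0:x0+w],None,fx=s,fy=s,interpolation=2)
    for l in LINES:
        a=[tuple(int(v) for v in (proj(p,X)-[x0-.5,y0-.5])*s) for X in rack(q,l)]
        cv2.line(im,a[0],a[1],(255,0,255),1)
    return im
E
python3 - <<'E'
from h import *
from scipy.optimize import minimize
a=imaging.capture("scene");b=imaging.capture("top")
s=r.sense();print(s["tcp_pos"],np.round(s["ee_rot"],3).tolist())
for p,n in((a,"scene"),(b,"top")):
  for t in("red","yellow","brown","teal"):
    for d in models.cut_out(p,"swatch_"+t)[:1]:
        v,u=np.nonzero(d["region"]);print(n,t,len(u),round(d["confidence"],2),onz(p,(u.mean(),v.mean()),.018).round(4))
  # bottle cap dots: white highlight tops
    d=models.cut_out(p,"paint_"+t)[0]; v,u=np.nonzero(d["region"]); print("  paint",len(u),onz(p,(u.mean(),v.mean()),.05).round(4))
G=[(p,np.abs(np.hypot(*[cv2.Sobel(cv2.GaussianBlur(cv2.cvtColor(p["frame"],6),(0,0),1.0),cv2.CV_32F,*o) for o in((1,0),(0,1))]))) for p in(a,b)]
def cost(q):
    c=0
    for p,g in G:
        for l in LINES:
            for X in rack(q,np.linspace(l[0],l[1],40)):
                u=proj(p,X); c-=cv2.getRectSubPix(g,(1,1),(float(u[0]),float(u[1])))[0,0]
    return c/800
best=min((minimize(cost,q0,method="Nelder-Mead",options=dict(initial_simplex=np.array(q0)+np.array([[0,0,0],[.006,0,0],[0,.006,0],[0,0,.02]]),maxiter=60)) for q0 in [(x,y,w) for x in(.467,.478) for y in(.045,.055) for w in(.05,)]),key=lambda m:m.fun)
print(best.x,best.fun)
np.save("q.npy",best.x)
cv2.imwrite("pics/ft.png",draw(b,best.x,5,85,200,160,80)); cv2.imwrite("pics/fs.png",draw(a,best.x,5,250,140,150,85))
E
```

```text
[ 0.1454078  -0.60782285  0.22252967] [[-0.973, -0.233, -0.0], [-0.233, 0.973, 0.0], [0.0, 0.0, -1.0]]
scene red 30 0.56 [0.6007 0.1194 0.018 ]
  paint 628 [0.6476 0.1403 0.05  ]
scene yellow 38 0.54 [0.6014 0.0739 0.018 ]
  paint 643 [0.651  0.0657 0.05  ]
  paint 1231 [ 7.443e-01 -5.000e-04  5.000e-02]
scene teal 46 0.46 [ 0.6071 -0.0715  0.018 ]
  paint 596 [ 0.6579 -0.0811  0.05  ]
top red 160 0.69 [0.6014 0.1391 0.018 ]
  paint 560 [0.6463 0.1403 0.05  ]
top yellow 191 0.74 [0.6048 0.0637 0.018 ]
  paint 508 [0.6481 0.0652 0.05  ]
top brown 197 0.68 [ 0.6056 -0.0101  0.018 ]
  paint 1012 [0.7529 0.0041 0.05  ]
top teal 201 0.61 [ 0.6088 -0.085   0.018 ]
  paint 415 [ 0.6555 -0.0814  0.05  ]
[0.48879125 0.04010168 0.09395774] -131.45355224609375
```

View pics/ft.png

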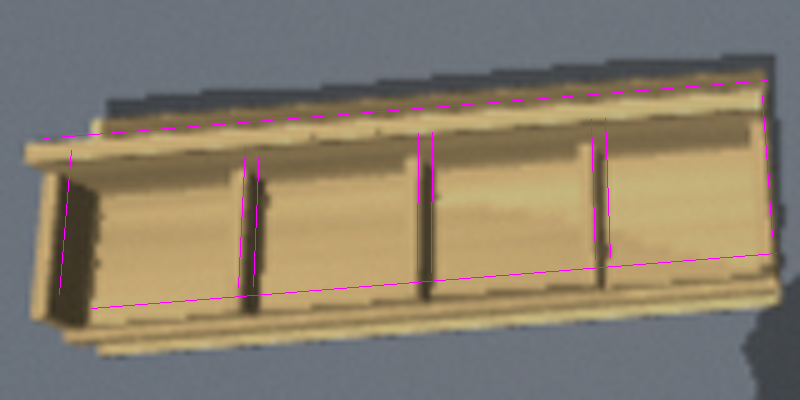

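View pics/fs.png

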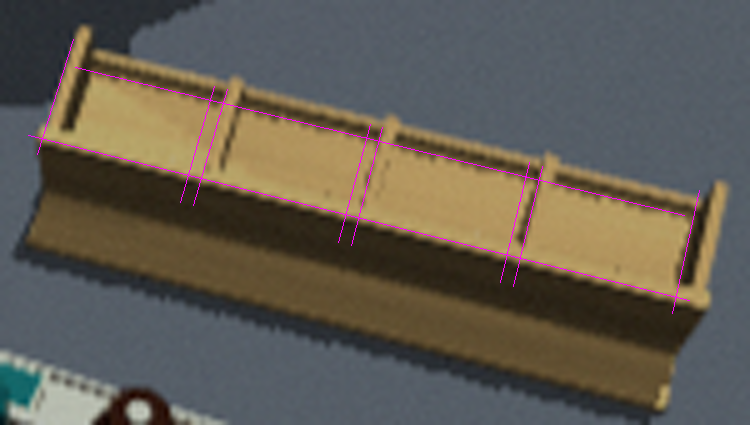

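Run:
```python
from h import *
from scipy.optimize import least_squares
a=imaging.capture("scene");b=imaging.capture("top")
top=lambda u,v:np.array([85+u/5-.5,200+v/5-.5]); sc=lambda u,v:np.array([250+u/5-.5,140+v/5-.5])
# (pic, px, point fn, mask)
t6=lambda y,z:(lambda t:(t,y,z))
C=[(b,top(28,163),lambda t:(0,150,60),(0,1)),(b,top(762,112),lambda t:(0,-148,60),(0,1)),
(b,top(25,146),lambda t:(t,150,60),(0,1)),(b,top(762,88),lambda t:(t,-148,60),(0,1)),
(b,top(247,170),lambda t:(0,71,25),(1,0)),(b,top(421,157),lambda t:(0,-3,25),(1,0)),(b,top(593,145),lambda t:(0,-77,25),(1,0)),
(b,top(779,285),lambda t:(-60,-151,40),(1,0)),
(a,sc(42,137),lambda t:(t,-148,60),(0,1)),(a,sc(705,300),lambda t:(t,150,60),(0,1)),
(a,sc(235,76),lambda t:(-60,-74,25),(1,1)),(a,sc(391,115),lambda t:(-60,0,25),(1,1)),(a,sc(550,153),lambda t:(-60,74,25),(1,1)),
(a,sc(85,27),lambda t:(-60,-148,40),(1,1)),(a,sc(720,182),lambda t:(-60,148,40),(1,1))]
def res(v):
    return np.concatenate([(proj(p,rack(v[:3],f(v[3]))[0])-u)*m for p,u,f,m in C])
m=least_squares(res,[.475,.045,.06,6],loss="soft_l1");q=m.x
print(q); print(res(q).reshape(-1,2).round(1).tolist()); np.save("q.npy",q[:3])
print("bays seated base",rack(q[:3],[(-21,y,0) for y in(111,37,-37,-111)]).round(4).tolist())
cv2.imwrite("pics/ft2.png",np.vstack([draw(b,q[:3],4,85,200,160,70),draw(a,q[:3],4,245,140,160,75)]))
```

```text
[0.47913473 0.04439253 0.09194806 6.72903955]
[[-0.0, -0.2], [-0.0, -1.5], [0.0, 0.0], [-0.0, 0.2], [0.2, -0.0], [0.1, -0.0], [0.4, -0.0], [-0.6, -0.0], [-0.0, -0.3], [0.0, 0.5], [0.3, -0.0], [0.2, -0.3], [0.1, -0.2], [-0.3, -0.4], [0.1, -0.5]]
bays seated base [[0.4487, 0.1531, 0.0214], [0.4555, 0.0794, 0.0214], [0.4623, 0.0057, 0.0214], [0.4691, -0.068, 0.0214]]
```

View pics/ft2.png

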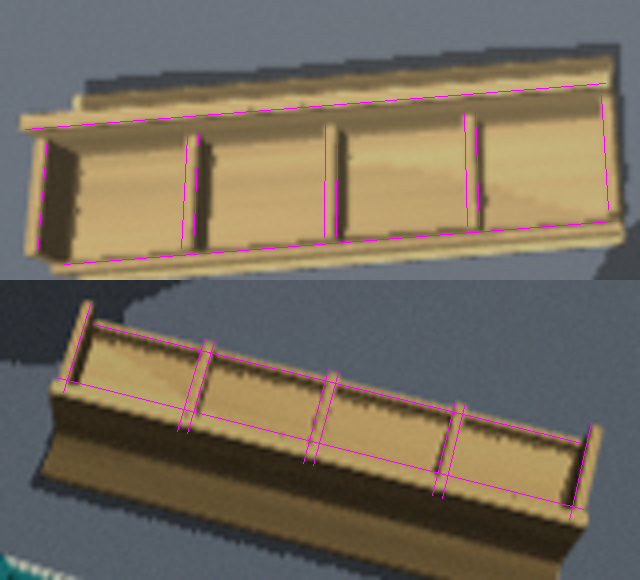

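Call:
apply_moves:
  moves:
    - [[0,0,0],7.1]
    - [[0,0,0],1.1]
    - [[-0.025,0.0306,0],0]
    - [[-0.025,0.0306,0],0]
    - [[-0.025,0.0306,0],0]
  hand: 0.06

```text
time_s: 2.52
tcp_pos: [0.2119, -0.5086, 0.2221]
ee_rot: [[-0.996, -0.092, -0.0], [-0.092, 0.996, 0.0], [0.0, 0.0, -1.0]]
wrist_force: [1.3, -1.1, 0.2]
gripper_width: 0.733
gripper_force: 0.0
```

Call:
apply_moves:
  moves:
    - [[-0.025,0.0306,0],0]
    - [[-0.025,0.0306,0],0]
    - [[-0.025,0.0306,0],0]
    - [[-0.025,0.0306,0],0]
    - [[-0.025,0.0306,0],0]

```text
time_s: 2.93
tcp_pos: [0.3229, -0.3441, 0.2229]
ee_rot: [[-0.996, -0.094, 0.001], [-0.094, 0.996, -0.0], [-0.001, -0.001, -1.0]]
wrist_force: [1.3, -0.7, 0.3]
gripper_width: 0.689
gripper_force: 0.0
```

Call:
apply_moves:
  moves:
    - [[-0.025,0.0306,0],0]
    - [[-0.025,0.0306,0],0]
    - [[-0.025,0.0306,0],0]
    - [[-0.025,0.0306,0],0]
    - [[-0.025,0.0306,0],0]

```text
time_s: 3.35
tcp_pos: [0.4334, -0.1801, 0.2231]
ee_rot: [[-0.996, -0.094, 0.001], [-0.094, 0.996, -0.0], [-0.001, -0.0, -1.0]]
wrist_force: [0.6, -1.2, 0.2]
gripper_width: 0.691
gripper_force: 0.0
```

Call:
apply_moves:
  moves:
    - [[-0.025,0.0306,0],0]
    - [[-0.025,0.0306,0],0]
    - [[-0.025,0.0306,0],0]
    - [[-0.025,0.0306,0],0]
    - [[-0.025,0.0306,0],0]

```text
time_s: 3.77
tcp_pos: [0.5439, -0.0162, 0.2229]
ee_rot: [[-0.996, -0.094, 0.001], [-0.094, 0.996, 0.0], [-0.001, 0.0, -1.0]]
wrist_force: [0.6, -0.0, 0.2]
gripper_width: 0.686
gripper_force: 0.0
```

```bash
cat >> h.py <<'E'
BOT={"red":(.648,.139),"yellow":(.650,.0652),"brown":(.652,-.009),"teal":(.6545,-.083)}
BAY={"red":111,"yellow":37,"brown":-37,"teal":-111}
def goals(c):
    q=np.load("q.npy"); x=np.array([np.cos(q[2]),np.sin(q[2])]); y=np.array([-x[1],x[0]])
    f=lambda s,z:np.r_[q[:2]+x*s+y*BAY[c]/1000,z-.019]
    return dict(grasp=np.r_[BOT[c],.049],pre=f(-.0215,.092),seat=f(-.0042,.0813))
def diff(c):
    s=r.sense();R=np.array(s["ee_rot"]);p=np.array(s["tcp_pos"])
    print(c,"t",round(s["time_s"],2),"tcp",p.round(4),"yang",round(math.degrees(math.atan2(R[1,1],R[0,1])),2),"F",np.round(s["wrist_force"],1),"w",round(s["gripper_width"]*87,1),"gf",np.round(s["gripper_force"],1))
    for k,g in goals(c).items(): print("  ",k,g.round(4),"tool diff",(R.T@(g-p)).round(4))
E
python3 -c "
from h import *
diff('red')
p=imaging.capture('wrist');cv2.imwrite('pics/w1.png',p['frame'])
a=imaging.capture('top')
for p in(p,a):
  for c in BOT:
    for d in models.place_of(p,'paint_'+c)[:2]:
        print(c,round(d['confidence'],2),onz(p,np.array(d['at'])*[512,384],.006).round(4))
"
```

```text
red t 3.77 tcp [ 0.5439 -0.0162  0.2229] yang 95.41 F [ 0.6 -0.   0.2] w 59.7 gf 0.0
   grasp [0.648 0.139 0.049] tool diff [-0.1182  0.1447  0.174 ]
   pre [0.4475 0.1529 0.073 ] tool diff [0.0801 0.1775 0.1498]
   seat [0.4648 0.1545 0.0623] tool diff [0.0628 0.1774 0.1605]
red 0.6 [0.6484 0.1403 0.006 ]
yellow 0.63 [0.6496 0.0678 0.006 ]
yellow 0.37 [0.6069 0.141  0.006 ]
brown 0.92 [0.7634 0.0969 0.006 ]
brown 0.86 [0.7419 0.0031 0.006 ]
teal 0.7 [ 0.6539 -0.0829  0.006 ]
brown 0.81 [ 0.7555 -0.0053  0.006 ]
brown 0.68 [ 0.6545 -0.0092  0.006 ]
teal 0.61 [ 0.6537 -0.0786  0.006 ]
```

View pics/w1.png

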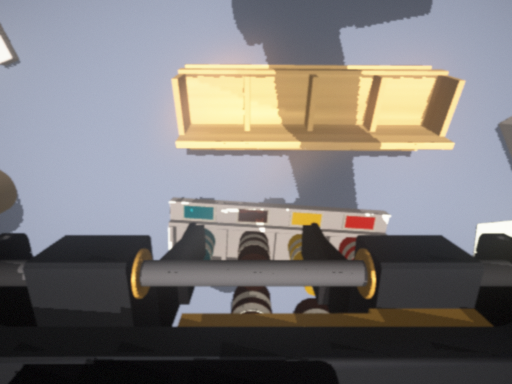

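The wrist view shows the small brown bottle in the tray at about (253,245), and the two large ones behind it at (252,305) and (315,310). The positions agree, so I start with red.

Call:
apply_moves:
  moves:
    - [[-0.0236,0.0289,0],0]
    - [[-0.0236,0.0289,0],0]
    - [[-0.0236,0.0289,0],0]
    - [[-0.0236,0.0289,0],0]
    - [[-0.0238,0.0291,0],0]

```text
time_s: 4.68
tcp_pos: [0.6482, 0.1373, 0.223]
ee_rot: [[-0.996, -0.091, 0.0], [-0.091, 0.996, 0.0], [-0.0, 0.0, -1.0]]
wrist_force: [0.4, -0.3, -0.3]
gripper_width: 0.691
gripper_force: 0.0
```

Call:
apply_moves:
  moves:
    - [[0,0,0.035],0]
    - [[0,0,0.035],0]
    - [[0,0,0.03],0]
    - [[0,0,0],0]

```text
time_s: 5.02
tcp_pos: [0.643, 0.1349, 0.1151]
ee_rot: [[-0.996, -0.09, -0.014], [-0.09, 0.996, -0.004], [0.014, -0.003, -1.0]]
wrist_force: [-1.0, 0.3, -1.6]
gripper_width: 0.689
gripper_force: 0.0
```

```bash
python3 -c "
from h import *
diff('red')
p=imaging.capture('scene');cv2.imwrite('pics/s2.png',cv2.resize(p['frame'][150:350,180:420],None,fx=3,fy=3))
"
```

```text
red t 5.02 tcp [0.643  0.1349 0.1151] yang 95.14 F [-1.   0.3 -1.6] w 59.9 gf 0.0
   grasp [0.648 0.139 0.049] tool diff [-0.0062  0.0038  0.066 ]
   pre [0.4475 0.1529 0.073 ] tool diff [0.1925 0.0356 0.0447]
   seat [0.4648 0.1545 0.0623] tool diff [0.175  0.0357 0.0552]
```

View pics/s2.png

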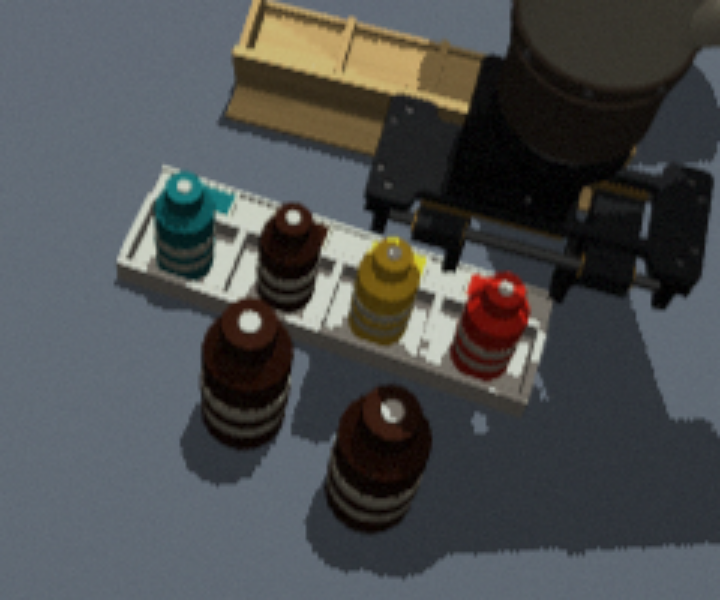

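Call:
apply_moves:
  moves:
    - [[0,0,0],0]
    - [[0,0,0],0]

```text
time_s: 5.23
tcp_pos: [0.6494, 0.1368, 0.1257]
ee_rot: [[-0.996, -0.092, 0.005], [-0.092, 0.996, 0.001], [-0.005, 0.001, -1.0]]
wrist_force: [-0.0, 0.7, 0.5]
gripper_width: 0.69
gripper_force: 0.0
```

```bash
python3 -c "
from h import *
diff('red')"
```

```text
red t 5.23 tcp [0.6494 0.1368 0.1257] yang 95.25 F [-0.   0.7  0.5] w 60.0 gf 0.0
   grasp [0.648 0.139 0.049] tool diff [0.0015 0.0022 0.0767]
   pre [0.4475 0.1529 0.073 ] tool diff [0.1998 0.0345 0.0517]
   seat [0.4648 0.1545 0.0623] tool diff [0.1825 0.0345 0.0625]
```

Call:
apply_moves:
  moves:
    - [[0,0.002,0.015],0]
    - [[0,0,0.02],0]
    - [[0,0,0.018],0]
    - [[0,0,0.013],0]
    - [[0,0,0.007],0]

```text
time_s: 5.65
tcp_pos: [0.648, 0.1388, 0.0505]
ee_rot: [[-0.996, -0.091, 0.002], [-0.091, 0.996, 0.001], [-0.002, 0.001, -1.0]]
wrist_force: [-0.6, -0.5, 0.1]
gripper_width: 0.687
gripper_force: 0.0
```

Call:
apply_moves:
  moves:
    - [[0,0,0.002],0]
    - [[0,0,0],0]
    - [[0,0,0],0]
    - [[0,0,0],0]

```text
time_s: 5.98
tcp_pos: [0.6484, 0.1391, 0.0492]
ee_rot: [[-0.996, -0.092, 0.003], [-0.092, 0.996, 0.001], [-0.003, 0.001, -1.0]]
wrist_force: [0.6, 0.4, 0.0]
gripper_width: 0.687
gripper_force: 0.0
```

```bash
python3 -c "
from h import *
diff('red')"
```

```text
red t 5.98 tcp [0.6484 0.1391 0.0492] yang 95.26 F [0.6 0.4 0. ] w 59.8 gf 0.0
   grasp [0.648 0.139 0.049] tool diff [ 0.0004 -0.      0.0002]
   pre [0.4475 0.1529 0.073 ] tool diff [ 0.1986  0.0322 -0.0243]
   seat [0.4648 0.1545 0.0623] tool diff [ 0.1814  0.0322 -0.0136]
```

Call:
apply_moves:
  moves:
    - [[0,0,0],0]
    - [[0,0,0],0]
    - [[0,0,0],0]
    - [[0,0,0],0]
    - [[0,0,0],0]
  hand: 0.03

```text
time_s: 6.4
tcp_pos: [0.6475, 0.1389, 0.0478]
ee_rot: [[-0.996, -0.092, 0.0], [-0.092, 0.996, 0.0], [-0.0, 0.0, -1.0]]
wrist_force: [-0.6, 0.7, 2.0]
gripper_width: 0.477
gripper_force: 30.0
```

Call:
apply_moves:
  moves:
    - [[0,0,-0.005],0]
    - [[0,0,-0.015],0]
    - [[0,0,-0.025],0]
    - [[0,0,-0.025],0]
    - [[0,0,-0.02],0]

```text
time_s: 6.82
tcp_pos: [0.6477, 0.1387, 0.1394]
ee_rot: [[-0.996, -0.092, 0.001], [-0.092, 0.996, 0.0], [-0.001, -0.0, -1.0]]
wrist_force: [-1.2, 0.3, -0.4]
gripper_width: 0.474
gripper_force: 30.0
```

Call:
apply_moves:
  moves:
    - [[0.005,0,-0.01],0]
    - [[0.015,0.004,0],0]
    - [[0.025,0.004,0],0]
    - [[0.03,0.004,0],0]
    - [[0.03,0.004,0],0]

```text
time_s: 7.23
tcp_pos: [0.5393, 0.1446, 0.1465]
ee_rot: [[-0.996, -0.091, -0.002], [-0.091, 0.996, -0.001], [0.002, -0.0, -1.0]]
wrist_force: [-0.2, 0.1, 0.2]
gripper_width: 0.474
gripper_force: 30.0
```

Call:
apply_moves:
  moves:
    - [[0.03,0.004,0],0]
    - [[0.03,0.004,0],0]
    - [[0.02,0.004,0],0]
    - [[0.01,0.004,0],0]
    - [[0.004,0,0],0]

```text
time_s: 7.65
tcp_pos: [0.4447, 0.1525, 0.1476]
ee_rot: [[-0.996, -0.093, -0.0], [-0.093, 0.996, 0.0], [0.0, 0.0, -1.0]]
wrist_force: [0.8, -0.4, -0.9]
gripper_width: 0.475
gripper_force: 30.0
```

Call:
apply_moves:
  moves:
    - [[0,0,0],0]
    - [[0,0,0],0]
    - [[0,0,0],0]

```text
time_s: 7.9
tcp_pos: [0.4474, 0.1527, 0.1475]
ee_rot: [[-0.996, -0.091, 0.0], [-0.091, 0.996, 0.0], [-0.0, 0.0, -1.0]]
wrist_force: [-0.1, -0.2, -1.6]
gripper_width: 0.475
gripper_force: 30.0
```

```bash
python3 -c "
from h import *
diff('red')"
```

```text
red t 7.9 tcp [0.4474 0.1527 0.1475] yang 95.23 F [-0.1 -0.2 -1.6] w 41.3 gf 30.0
   grasp [0.648 0.139 0.049] tool diff [-0.1985 -0.0319  0.0985]
   pre [0.4475 0.1529 0.073 ] tool diff [-0.0002  0.0003  0.0745]
   seat [0.4648 0.1545 0.0623] tool diff [-0.0175  0.0003  0.0852]
```

Call:
apply_moves:
  moves:
    - [[0,0,0.01],0]
    - [[0,0,0.018],0]
    - [[0,0,0.018],0]
    - [[0,0,0.012],0]
    - [[0,0,0.007],0]

```text
time_s: 8.32
tcp_pos: [0.4464, 0.1519, 0.0807]
ee_rot: [[-0.996, -0.09, -0.002], [-0.09, 0.996, -0.002], [0.002, -0.001, -1.0]]
wrist_force: [0.2, 0.1, -1.6]
gripper_width: 0.473
gripper_force: 30.0
```

Call:
apply_moves:
  moves:
    - [[0,0,0.004],0]
    - [[0,0,0.002],0]
    - [[0,0,0.001],0]
    - [[0,0,0],0]
    - [[0,0,0],0]

```text
time_s: 8.73
tcp_pos: [0.4467, 0.1527, 0.0761]
ee_rot: [[-0.996, -0.092, 0.001], [-0.092, 0.996, 0.001], [-0.001, 0.001, -1.0]]
wrist_force: [0.4, -0.5, -0.3]
gripper_width: 0.473
gripper_force: 30.0
```

Call:
apply_moves:
  moves:
    - [[0,0,0.001],0]
    - [[0,0,0.001],0]
    - [[0,0,0],0]
    - [[0,0,0],0]

```text
time_s: 9.07
tcp_pos: [0.4463, 0.1524, 0.0737]
ee_rot: [[-0.996, -0.092, 0.0], [-0.092, 0.996, 0.0], [-0.0, 0.0, -1.0]]
wrist_force: [-0.1, -0.2, -1.5]
gripper_width: 0.477
gripper_force: 30.0
```

```bash
python3 -c "
from h import *
diff('red')
p=imaging.capture('top');cv2.imwrite('pics/t3.png',cv2.resize(p['frame'][130:290,70:270],None,fx=4,fy=3.75-.0,interpolation=2))
p=imaging.capture('scene');cv2.imwrite('pics/s3.png',cv2.resize(p['frame'][130:270,240:420],None,fx=4,fy=4,interpolation=2))"
```

```text
red t 9.07 tcp [0.4463 0.1524 0.0737] yang 95.26 F [-0.1 -0.2 -1.5] w 41.5 gf 30.0
   grasp [0.648 0.139 0.049] tool diff [-0.1996 -0.0319  0.0247]
   pre [0.4475 0.1529 0.073 ] tool diff [-0.0013  0.0004  0.0007]
   seat [0.4648 0.1545 0.0623] tool diff [-0.0186  0.0004  0.0114]
```

View pics/s3.png

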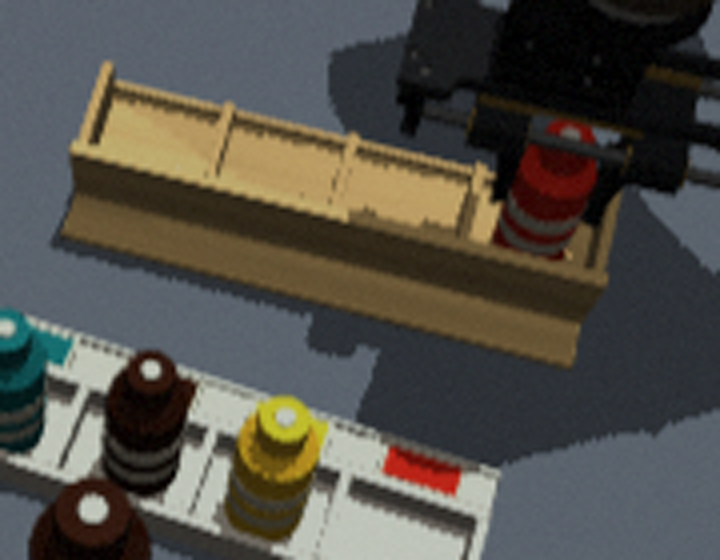

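Call:
apply_moves:
  moves:
    - [[0,0,0.001],0]
    - [[0,0,0.001],0]
    - [[0,0,0.001],0]
    - [[0,0,0],0]
    - [[0,0,0],0]

```text
time_s: 9.58
tcp_pos: [0.4462, 0.1524, 0.0704]
ee_rot: [[-0.996, -0.092, -0.0], [-0.092, 0.996, -0.0], [0.0, -0.0, -1.0]]
wrist_force: [-0.3, -0.2, -0.8]
gripper_width: 0.476
gripper_force: 30.0
```

Call:
apply_moves:
  moves:
    - [[0,0,0.001],0]
    - [[0,0,0],0]
    - [[0,0,0],0]

```text
time_s: 9.83
tcp_pos: [0.4463, 0.1524, 0.0695]
ee_rot: [[-0.996, -0.092, -0.0], [-0.092, 0.996, -0.0], [0.0, -0.0, -1.0]]
wrist_force: [-0.1, -0.1, -0.7]
gripper_width: 0.473
gripper_force: 30.0
```

Call:
apply_moves:
  moves:
    - [[0,0,0.001],0]
    - [[0,0,0],0]
    - [[0,0,0],0]

```text
time_s: 10.08
tcp_pos: [0.4465, 0.1525, 0.0688]
ee_rot: [[-0.996, -0.092, 0.0], [-0.092, 0.996, 0.0], [-0.001, 0.0, -1.0]]
wrist_force: [-0.4, 1.1, 0.5]
gripper_width: 0.474
gripper_force: 30.0
```

Call:
apply_moves:
  moves:
    - [[0,0,0.001],0]
    - [[-0.0016,0,0.0007],0]
    - [[-0.0016,0,0.0007],0]
    - [[-0.0016,0,0.0007],0]
    - [[0,0,0],0]

```text
time_s: 10.5
tcp_pos: [0.4517, 0.1532, 0.0663]
ee_rot: [[-0.996, -0.092, 0.001], [-0.092, 0.996, 0.0], [-0.001, 0.0, -1.0]]
wrist_force: [-2.2, -1.1, 6.8]
gripper_width: 0.477
gripper_force: 30.0
```

Call:
apply_moves:
  moves:
    - [[-0.0016,0,0.0008],0]
    - [[-0.0016,0,0.0008],0]
    - [[-0.0016,0,0.0008],0]
    - [[0,0,0],0]

```text
time_s: 10.83
tcp_pos: [0.4563, 0.1536, 0.0637]
ee_rot: [[-0.996, -0.092, 0.001], [-0.092, 0.996, 0.0], [-0.001, 0.0, -1.0]]
wrist_force: [-2.3, 1.0, 5.5]
gripper_width: 0.471
gripper_force: 30.0
```

```bash
python3 -c "
from h import *
diff('red')
p=imaging.capture('scene');cv2.imwrite('pics/s4.png',cv2.resize(p['frame'][140:230,330:420],None,fx=6,fy=6,interpolation=2))"
```

```text
red t 10.83 tcp [0.4563 0.1536 0.0637] yang 95.27 F [-2.3  1.   5.5] w 41.0 gf 30.0
   grasp [0.648 0.139 0.049] tool diff [-0.1895 -0.0321  0.0149]
   pre [0.4475 0.1529 0.073 ] tool diff [ 0.0088  0.0002 -0.0093]
   seat [0.4648 0.1545 0.0623] tool diff [-0.0085  0.0002  0.0014]
```

View pics/s4.png

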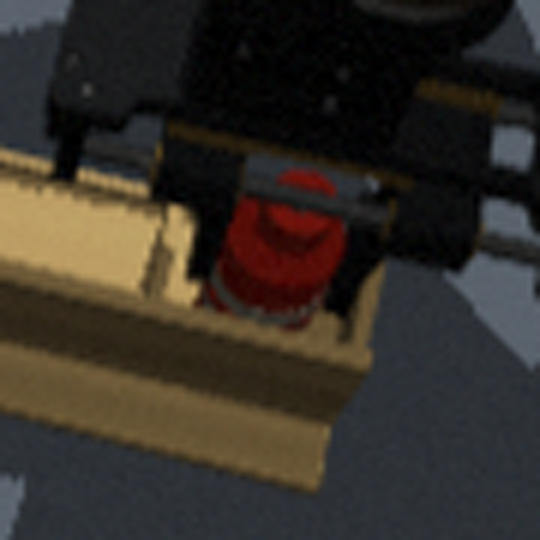

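Call:
apply_moves:
  moves:
    - [[-0.0016,0,0.0005],0]
    - [[-0.0016,0,0.0005],0]
    - [[-0.0016,0,0.0005],0]
    - [[-0.0016,0,0.0005],0]
    - [[0,0,0],0]

```text
time_s: 11.3
tcp_pos: [0.4619, 0.1537, 0.0614]
ee_rot: [[-0.996, -0.091, -0.001], [-0.091, 0.996, -0.001], [0.001, -0.001, -1.0]]
wrist_force: [-1.7, -0.9, 5.4]
gripper_width: 0.478
gripper_force: 30.0
```

Call:
apply_moves:
  moves:
    - [[-0.001,0,0.0004],0]
    - [[-0.001,0,0.0003],0]
    - [[0,0,0],0]
    - [[0,0,0],0]

```text
time_s: 11.63
tcp_pos: [0.463, 0.1537, 0.0607]
ee_rot: [[-0.996, -0.091, -0.002], [-0.091, 0.996, -0.001], [0.002, -0.001, -1.0]]
wrist_force: [-3.6, 0.6, 6.9]
gripper_width: 0.474
gripper_force: 30.0
```

```bash
python3 -c "
from h import *
diff('red')"
```

```text
red t 11.63 tcp [0.463  0.1537 0.0607] yang 95.24 F [-3.6  0.6  6.9] w 41.3 gf 30.0
   grasp [0.648 0.139 0.049] tool diff [-0.1829 -0.0316  0.0113]
   pre [0.4475 0.1529 0.073 ] tool diff [ 0.0156  0.0006 -0.0123]
   seat [0.4648 0.1545 0.0623] tool diff [-0.0018  0.0006 -0.0016]
```

Call:
apply_moves:
  moves:
    - [[-0.001,0,0.0002],0]
    - [[-0.001,0,0.0002],0]
    - [[0,0,0],0]
    - [[0,0,0],0]

```text
time_s: 11.97
tcp_pos: [0.4633, 0.1536, 0.0605]
ee_rot: [[-0.996, -0.091, -0.006], [-0.091, 0.996, -0.002], [0.006, -0.001, -1.0]]
wrist_force: [-10.7, 3.1, 12.9]
gripper_width: 0.473
gripper_force: 30.0
```

Call:
apply_moves:
  moves:
    - [[-0.001,0,0.0002],0]
    - [[-0.001,0,0.0002],0]
    - [[0,0,0],0]
    - [[0,0,0],0]

```text
time_s: 12.3
tcp_pos: [0.4634, 0.1535, 0.0604]
ee_rot: [[-0.996, -0.091, -0.009], [-0.091, 0.996, -0.003], [0.009, -0.002, -1.0]]
wrist_force: [-17.2, 5.4, 20.7]
gripper_width: 0.477
gripper_force: 30.0
```

Call:
apply_moves:
  moves:
    - [[0.0015,0,-0.0005],0]
    - [[0.0015,0,-0.0005],0]
    - [[0,0,0],0]

```text
time_s: 12.55
tcp_pos: [0.4632, 0.1536, 0.0606]
ee_rot: [[-0.996, -0.091, -0.003], [-0.091, 0.996, -0.001], [0.004, -0.001, -1.0]]
wrist_force: [-7.5, 2.3, 7.0]
gripper_width: 0.478
gripper_force: 30.0
```

Call:
apply_moves:
  moves:
    - [[0,0,0],0]
    - [[0,0,0],0]
    - [[0,0,0],0]
  hand: 0.056

```text
time_s: 12.8
tcp_pos: [0.4659, 0.1544, 0.0605]
ee_rot: [[-0.996, -0.092, 0.001], [-0.092, 0.996, 0.0], [-0.001, 0.0, -1.0]]
wrist_force: [-0.1, -1.1, 0.5]
gripper_width: 0.6
gripper_force: 0.3
```

Call:
apply_moves:
  moves:
    - [[0,0,-0.008],0]
    - [[0,0,-0.015],0]
    - [[0,0,-0.025],0]
    - [[0,0,-0.025],0]
    - [[0,0,-0.015],0]

```text
time_s: 13.22
tcp_pos: [0.4667, 0.1547, 0.1516]
ee_rot: [[-0.996, -0.092, 0.004], [-0.092, 0.996, 0.002], [-0.004, 0.002, -1.0]]
wrist_force: [1.0, -0.0, 0.8]
gripper_width: 0.64
gripper_force: 0.0
```

Call:
apply_moves:
  moves:
    - [[-0.01,-0.006,-0.006],0]
    - [[-0.02,-0.014,0],0]
    - [[-0.03,-0.016,0],0]
    - [[-0.03,-0.016,0],0]
    - [[-0.03,-0.016,0],0]

```text
time_s: 13.63
tcp_pos: [0.5926, 0.0968, 0.1554]
ee_rot: [[-0.996, -0.092, 0.001], [-0.092, 0.996, 0.0], [-0.002, 0.0, -1.0]]
wrist_force: [-0.2, 1.0, -0.4]
gripper_width: 0.64
gripper_force: 0.0
```

Call:
apply_moves:
  moves:
    - [[-0.03,-0.016,0],0]
    - [[-0.02,-0.01,0],0]
    - [[-0.01,-0.005,0],0]
    - [[0,0,0],0]
    - [[0,0,0],0]

```text
time_s: 14.05
tcp_pos: [0.6537, 0.0715, 0.1542]
ee_rot: [[-0.996, -0.09, -0.001], [-0.09, 0.996, -0.0], [0.001, -0.0, -1.0]]
wrist_force: [-0.1, -0.5, 0.1]
gripper_width: 0.645
gripper_force: 0.0
```

```bash
python3 -c "
from h import *
diff('yellow')
p=imaging.capture('scene');q=imaging.capture('top');z=lambda f:cv2.resize(f,(400,400),interpolation=2)
cv2.imwrite('pics/s5.png',np.hstack([z(p['frame'][140:220,340:420]),z(q['frame'][190:280,80:170])]))"
```

```text
yellow t 14.05 tcp [0.6537 0.0715 0.1542] yang 95.18 F [-0.1 -0.5  0.1] w 56.1 gf 0.0
   grasp [0.65   0.0652 0.049 ] tool diff [ 0.0042 -0.006   0.1052]
   pre [0.4543 0.0793 0.073 ] tool diff [0.1978 0.0257 0.0813]
   seat [0.4716 0.0809 0.0623] tool diff [0.1805 0.0257 0.092 ]
```

View pics/s5.png

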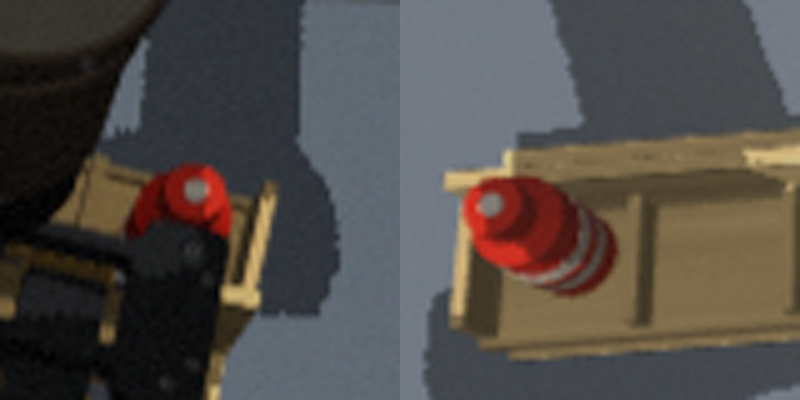

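Call:
apply_moves:
  moves:
    - [[0.004,-0.006,0.01],0]
    - [[0,0,0.02],0]
    - [[0,0,0.025],0]
    - [[0,0,0.022],0]
    - [[0,0,0.015],0]

```text
time_s: 14.57
tcp_pos: [0.6482, 0.0661, 0.0611]
ee_rot: [[-0.996, -0.092, -0.002], [-0.092, 0.996, -0.0], [0.002, -0.0, -1.0]]
wrist_force: [-0.1, 1.0, -0.4]
gripper_width: 0.644
gripper_force: 0.0
```

Call:
apply_moves:
  moves:
    - [[0,0,0.008],0]
    - [[0,0,0.004],0]
    - [[0,0,0.001],0]
    - [[0,0,0],0]
    - [[0,0,0],0]

```text
time_s: 14.98
tcp_pos: [0.6508, 0.0661, 0.051]
ee_rot: [[-0.996, -0.092, 0.002], [-0.092, 0.996, 0.001], [-0.002, 0.0, -1.0]]
wrist_force: [-0.2, 0.1, -0.1]
gripper_width: 0.644
gripper_force: 0.0
```

```bash
python3 -c "
from h import *
diff('yellow')
q=np.load('q.npy');p=imaging.capture('top')
print('seated top px',proj(p,rack(q,(-21,111,100))[0]),'flat base',proj(p,rack(q,(-21,111,0))[0]))
d=models.cut_out(p,'paint_red');print([(x['confidence'],np.array(x['extent'])*[512,384,512,384]) for x in d[:2]])
P=[proj(p,rack(q,(-21+rr*np.cos(t),111+rr*np.sin(t),z))[0]) for rr,z in((21,0),(21,74),(13,100)) for t in np.linspace(0,6.28,40)];P=np.array(P);print(P.min(0),P.max(0)-P.min(0))
"
```

```text
yellow t 14.98 tcp [0.6508 0.0661 0.051 ] yang 95.28 F [-0.2  0.1 -0.1] w 56.0 gf 0.0
   grasp [0.65   0.0652 0.049 ] tool diff [ 0.0009 -0.0008  0.002 ]
   pre [0.4543 0.0793 0.073 ] tool diff [ 0.1944  0.0312 -0.0225]
   seat [0.4716 0.0809 0.0623] tool diff [ 0.1771  0.0312 -0.0118]
seated top px [ 99.95265847 235.73510186] flat base [119.0675032  246.91640266]
[(0.68, array([ 93.2864, 231.2832,  33.5872,  26.3808]))]
[ 93.15018137 228.62970974] [35.54865277 27.9733044 ]
```

Call:
apply_moves:
  moves:
    - [[0.0005,0,0.002],0]
    - [[0,0,0],0]

```text
time_s: 15.25
tcp_pos: [0.6495, 0.0656, 0.0477]
ee_rot: [[-0.996, -0.091, 0.0], [-0.091, 0.996, 0.0], [-0.0, 0.0, -1.0]]
wrist_force: [0.2, -0.3, -0.0]
gripper_width: 0.647
gripper_force: 0.0
```

Call:
apply_moves:
  moves:
    - [[0,0,0],0]
    - [[0,0,0],0]
    - [[0,0,0],0]
    - [[0,0,0],0]
    - [[0,0,0],0]
  hand: 0.03

```text
time_s: 15.67
tcp_pos: [0.6496, 0.0655, 0.0476]
ee_rot: [[-0.996, -0.092, 0.0], [-0.092, 0.996, -0.0], [-0.0, -0.0, -1.0]]
wrist_force: [0.2, -0.5, -1.0]
gripper_width: 0.478
gripper_force: 29.9
```

Call:
apply_moves:
  moves:
    - [[0,0,-0.005],0]
    - [[0,0,-0.015],0]
    - [[0,0,-0.025],0]
    - [[0,0,-0.025],0]
    - [[0,0,-0.02],0]

```text
time_s: 16.08
tcp_pos: [0.6498, 0.0657, 0.1393]
ee_rot: [[-0.996, -0.092, 0.001], [-0.092, 0.996, 0.0], [-0.001, 0.0, -1.0]]
wrist_force: [1.0, -0.4, -1.2]
gripper_width: 0.475
gripper_force: 29.9
```

Call:
apply_moves:
  moves:
    - [[0.005,0,-0.01],0]
    - [[0.015,0.004,0],0]
    - [[0.025,0.004,0],0]
    - [[0.03,0.004,0],0]
    - [[0.03,0.004,0],0]

```text
time_s: 16.5
tcp_pos: [0.5414, 0.0717, 0.1465]
ee_rot: [[-0.996, -0.091, -0.002], [-0.091, 0.996, -0.0], [0.002, -0.0, -1.0]]
wrist_force: [-0.8, 0.8, -1.4]
gripper_width: 0.471
gripper_force: 29.9
```

Call:
apply_moves:
  moves:
    - [[0.03,0.004,0],0]
    - [[0.03,0.004,0],0]
    - [[0.018,0.004,0],0]
    - [[0.009,0.003,0],0]
    - [[0.003,0,0],0]

```text
time_s: 16.92
tcp_pos: [0.451, 0.0787, 0.1476]
ee_rot: [[-0.996, -0.093, -0.0], [-0.093, 0.996, 0.0], [0.0, 0.0, -1.0]]
wrist_force: [-1.0, 1.1, -1.6]
gripper_width: 0.474
gripper_force: 29.9
```

Call:
apply_moves:
  moves:
    - [[0,0,0],0]
    - [[0,0,0],0]
    - [[0,0,0],0]

```text
time_s: 17.17
tcp_pos: [0.4537, 0.0789, 0.1475]
ee_rot: [[-0.996, -0.091, 0.0], [-0.091, 0.996, 0.0], [-0.0, 0.0, -1.0]]
wrist_force: [0.7, 0.6, -0.8]
gripper_width: 0.478
gripper_force: 29.9
```

```bash
python3 -c "
from h import *
diff('yellow')"
```

```text
yellow t 17.17 tcp [0.4537 0.0789 0.1475] yang 95.23 F [ 0.7  0.6 -0.8] w 41.6 gf 29.9
   grasp [0.65   0.0652 0.049 ] tool diff [-0.1942 -0.0315  0.0985]
   pre [0.4543 0.0793 0.073 ] tool diff [-0.0006  0.0003  0.0745]
   seat [0.4716 0.0809 0.0623] tool diff [-0.0179  0.0003  0.0852]
```

Call:
apply_moves:
  moves:
    - [[0,0,0.01],0]
    - [[0,0,0.018],0]
    - [[0,0,0.018],0]
    - [[0,0,0.012],0]
    - [[0,0,0.007],0]

```text
time_s: 17.58
tcp_pos: [0.4526, 0.0783, 0.0808]
ee_rot: [[-0.996, -0.091, -0.002], [-0.091, 0.996, -0.001], [0.003, -0.001, -1.0]]
wrist_force: [0.1, 0.8, -1.7]
gripper_width: 0.474
gripper_force: 29.9
```

Call:
apply_moves:
  moves:
    - [[0,0,0.004],0]
    - [[0,0,0.003],0]
    - [[0,0,0.002],0]
    - [[0,0,0.001],0]
    - [[0,0,0.001],0]

```text
time_s: 18.0
tcp_pos: [0.453, 0.0789, 0.072]
ee_rot: [[-0.996, -0.092, 0.001], [-0.092, 0.996, 0.001], [-0.001, 0.0, -1.0]]
wrist_force: [-0.2, -1.2, -1.1]
gripper_width: 0.477
gripper_force: 29.9
```

Call:
apply_moves:
  moves:
    - [[0,0,0.001],0]
    - [[0,0,0.001],0]
    - [[0,0,0.001],0]
    - [[0,0,0],0]
    - [[0,0,0],0]

```text
time_s: 18.42
tcp_pos: [0.4527, 0.0788, 0.0687]
ee_rot: [[-0.996, -0.092, 0.0], [-0.092, 0.996, 0.0], [-0.0, 0.0, -1.0]]
wrist_force: [-1.0, 0.1, -0.6]
gripper_width: 0.479
gripper_force: 29.9
```

Call:
apply_moves:
  moves:
    - [[0,0,0.001],0]
    - [[-0.0016,0,0.0007],0]
    - [[-0.0016,0,0.0007],0]
    - [[-0.0016,0,0.0007],0]
    - [[0,0,0],0]

```text
time_s: 18.83
tcp_pos: [0.4576, 0.079, 0.0661]
ee_rot: [[-0.996, -0.092, 0.0], [-0.092, 0.996, -0.001], [0.0, -0.001, -1.0]]
wrist_force: [-2.4, -0.2, 5.5]
gripper_width: 0.471
gripper_force: 30.0
```

Call:
apply_moves:
  moves:
    - [[-0.0016,0,0.0008],0]
    - [[-0.0016,0,0.0008],0]
    - [[-0.0016,0,0.0008],0]
    - [[0,0,0],0]

```text
time_s: 19.17
tcp_pos: [0.4623, 0.0793, 0.0636]
ee_rot: [[-0.996, -0.092, -0.0], [-0.092, 0.996, -0.001], [0.0, -0.001, -1.0]]
wrist_force: [-1.1, -0.6, 5.6]
gripper_width: 0.476
gripper_force: 30.0
```

Call:
apply_moves:
  moves:
    - [[-0.0016,0,0.0005],0]
    - [[-0.0016,0,0.0005],0]
    - [[-0.0016,0,0.0005],0]
    - [[-0.0016,0,0.0005],0]
    - [[0,0,0],0]

```text
time_s: 19.58
tcp_pos: [0.4678, 0.0797, 0.0612]
ee_rot: [[-0.996, -0.091, -0.002], [-0.091, 0.996, -0.001], [0.002, -0.001, -1.0]]
wrist_force: [-2.1, -0.8, 6.2]
gripper_width: 0.475
gripper_force: 30.0
```

Call:
apply_moves:
  moves:
    - [[-0.001,0,0.0004],0]
    - [[-0.001,0,0.0003],0]
    - [[0,0,0],0]
    - [[0,0,0],0]

```text
time_s: 19.92
tcp_pos: [0.4689, 0.0797, 0.0605]
ee_rot: [[-0.996, -0.091, -0.003], [-0.091, 0.996, -0.001], [0.004, -0.001, -1.0]]
wrist_force: [-4.0, 0.9, 7.3]
gripper_width: 0.475
gripper_force: 30.0
```

Call:
apply_moves:
  moves:
    - [[-0.001,0,0.0002],0]
    - [[-0.001,0,0.0002],0]
    - [[0,0,0],0]
    - [[0,0,0],0]

```text
time_s: 20.25
tcp_pos: [0.4691, 0.0797, 0.0604]
ee_rot: [[-0.996, -0.091, -0.007], [-0.091, 0.996, -0.002], [0.007, -0.001, -1.0]]
wrist_force: [-10.0, 2.5, 13.4]
gripper_width: 0.475
gripper_force: 30.0
```

Call:
apply_moves:
  moves:
    - [[-0.001,0,0.0002],0]
    - [[0,0,0],0]
    - [[0.001,0,-0.0005],0]
    - [[0.001,0,-0.0005],0]
    - [[0,0,0],0]

```text
time_s: 20.67
tcp_pos: [0.469, 0.0796, 0.0604]
ee_rot: [[-0.996, -0.091, -0.005], [-0.091, 0.996, -0.002], [0.005, -0.001, -1.0]]
wrist_force: [-7.1, 1.1, 7.1]
gripper_width: 0.474
gripper_force: 30.0
```

Call:
apply_moves:
  moves:
    - [[0,0,0],0]
    - [[0,0,0],0]
    - [[0,0,0],0]
  hand: 0.056

```text
time_s: 20.92
tcp_pos: [0.4725, 0.0808, 0.0609]
ee_rot: [[-0.996, -0.092, 0.002], [-0.092, 0.996, 0.001], [-0.002, 0.001, -1.0]]
wrist_force: [0.0, -0.1, 0.1]
gripper_width: 0.601
gripper_force: 0.0
```

Call:
apply_moves:
  moves:
    - [[0,0,-0.008],0]
    - [[0,0,-0.015],0]
    - [[0,0,-0.025],0]
    - [[0,0,-0.025],0]
    - [[0,0,-0.015],0]

```text
time_s: 21.33
tcp_pos: [0.4731, 0.0809, 0.1519]
ee_rot: [[-0.996, -0.092, 0.005], [-0.092, 0.996, 0.002], [-0.005, 0.001, -1.0]]
wrist_force: [0.4, -0.1, -0.4]
gripper_width: 0.644
gripper_force: 0.0
```

Call:
apply_moves:
  moves:
    - [[-0.01,-0.006,-0.006],0]
    - [[-0.02,-0.014,0],0]
    - [[-0.03,-0.018,0],0]
    - [[-0.03,-0.018,0],0]
    - [[-0.03,-0.018,0],0]

```text
time_s: 21.75
tcp_pos: [0.5996, 0.017, 0.1558]
ee_rot: [[-0.996, -0.092, 0.002], [-0.092, 0.996, 0.0], [-0.002, 0.0, -1.0]]
wrist_force: [1.5, 1.3, 0.0]
gripper_width: 0.639
gripper_force: 0.0
```

Call:
apply_moves:
  moves:
    - [[-0.03,-0.017,0],0]
    - [[-0.018,-0.01,0],0]
    - [[-0.007,-0.004,0],0]
    - [[0,0,0],0]
    - [[0,0,0],0]

```text
time_s: 22.17
tcp_pos: [0.6548, -0.0081, 0.1545]
ee_rot: [[-0.996, -0.091, -0.001], [-0.091, 0.996, 0.0], [0.001, 0.0, -1.0]]
wrist_force: [-0.2, -0.5, -1.0]
gripper_width: 0.644
gripper_force: 0.0
```

```bash
cat >> h.py <<'E'
def seat(c):
    q=np.load('q.npy');p=imaging.capture('top')
    d=models.cut_out(p,'paint_'+c);P=np.array([proj(p,rack(q,(-21+rr*np.cos(t),BAY[c]+rr*np.sin(t),z))[0]) for rr,z in((21,0),(21,74),(13,100)) for t in np.linspace(0,6.28,40)])
    print('model',P.min(0).round(1),P.max(0).round(1))
    for x in d[:3]:
        e=np.array(x['extent'])*[512,384,512,384];print(c,round(x['confidence'],2),e[:2].round(1),(e[:2]+e[2:]).round(1))
E
python3 -c "
from h import *
diff('brown'); seat('yellow'); seat('red')"
```

```text
brown t 22.17 tcp [ 0.6548 -0.0081  0.1545] yang 95.22 F [-0.2 -0.5 -1. ] w 56.1 gf 0.0
   grasp [ 0.652 -0.009  0.049] tool diff [ 0.0027 -0.0007  0.1055]
   pre [0.4611 0.0056 0.073 ] tool diff [0.1915 0.0312 0.0817]
   seat [0.4783 0.0072 0.0623] tool diff [0.1742 0.0312 0.0924]
model [131.8 225.7] [162.7 253.9]
yellow 0.67 [131.9 228.5] [164.2 257.5]
model [ 93.2 228.6] [128.7 256.6]
red 0.96 [ 93.  230.4] [127.8 256.1]
```

Call:
apply_moves:
  moves:
    - [[0.003,-0.001,0.01],0]
    - [[0,0,0.02],0]
    - [[0,0,0.025],0]
    - [[0,0,0.022],0]
    - [[0,0,0.015],0]

```text
time_s: 22.78
tcp_pos: [0.6502, -0.0092, 0.0601]
ee_rot: [[-0.996, -0.092, -0.004], [-0.092, 0.996, -0.0], [0.004, 0.0, -1.0]]
wrist_force: [0.1, 0.5, 0.3]
gripper_width: 0.64
gripper_force: 0.0
```

Call:
apply_moves:
  moves:
    - [[0,0,0.008],0]
    - [[0,0,0.005],0]
    - [[0,0,0.002],0]
    - [[0,0,0],0]
    - [[0,0,0],0]

```text
time_s: 23.2
tcp_pos: [0.6531, -0.0092, 0.0488]
ee_rot: [[-0.996, -0.092, 0.002], [-0.092, 0.996, 0.0], [-0.002, 0.0, -1.0]]
wrist_force: [0.5, 0.4, -0.4]
gripper_width: 0.643
gripper_force: 0.0
```

```bash
python3 -c "
from h import *
diff('brown');p=imaging.capture('scene');q=imaging.capture('top');z=lambda f:cv2.resize(f,(400,400),interpolation=2)
cv2.imwrite('pics/s6.png',np.hstack([z(p['frame'][130:220,320:410]),z(q['frame'][190:280,90:180])]))"
```

```text
brown t 23.2 tcp [ 0.6531 -0.0092  0.0488] yang 95.27 F [ 0.5  0.4 -0.4] w 55.9 gf 0.0
   grasp [ 0.652 -0.009  0.049] tool diff [ 0.0011  0.0003 -0.0002]
   pre [0.4611 0.0056 0.073 ] tool diff [ 0.1898  0.0324 -0.0246]
   seat [0.4783 0.0072 0.0623] tool diff [ 0.1725  0.0324 -0.0138]
```

View pics/s6.png

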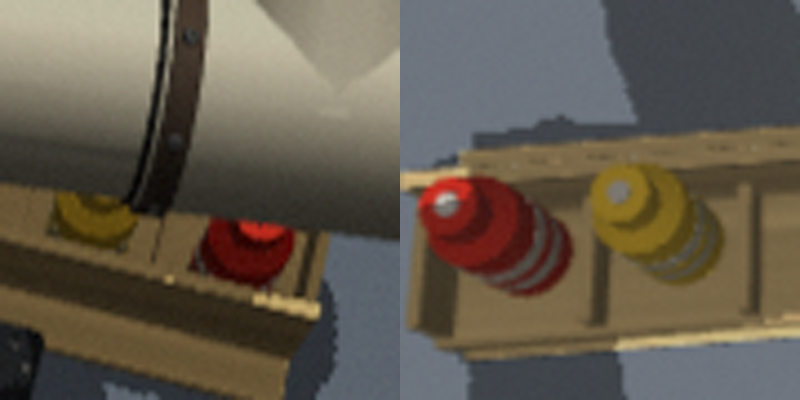

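Call:
apply_moves:
  moves:
    - [[0.0005,0,0.0005],0]
    - [[0,0,0],0]
    - [[0,0,0],0]
    - [[0,0,0],0]
    - [[0,0,0],0]
  hand: 0.03

```text
time_s: 23.72
tcp_pos: [0.6525, -0.009, 0.0478]
ee_rot: [[-0.996, -0.092, 0.001], [-0.092, 0.996, 0.0], [-0.001, 0.0, -1.0]]
wrist_force: [0.3, 3.1, 2.0]
gripper_width: 0.48
gripper_force: 29.5
```

Call:
apply_moves:
  moves:
    - [[0,0,-0.005],0]
    - [[0,0,-0.015],0]
    - [[0,0,-0.025],0]
    - [[0,0,-0.025],0]
    - [[0,0,-0.02],0]

```text
time_s: 24.13
tcp_pos: [0.6518, -0.0099, 0.1386]
ee_rot: [[-0.996, -0.092, -0.0], [-0.092, 0.996, -0.001], [0.0, -0.001, -1.0]]
wrist_force: [1.0, -0.1, -1.1]
gripper_width: 0.482
gripper_force: 29.4
```

Call:
apply_moves:
  moves:
    - [[0.005,0,-0.01],0]
    - [[0.015,0.004,0],0]
    - [[0.025,0.004,0],0]
    - [[0.03,0.004,0],0]
    - [[0.03,0.004,0],0]

```text
time_s: 24.55
tcp_pos: [0.5435, -0.0035, 0.1459]
ee_rot: [[-0.996, -0.091, -0.003], [-0.091, 0.996, -0.0], [0.003, -0.0, -1.0]]
wrist_force: [0.0, 0.4, -2.4]
gripper_width: 0.478
gripper_force: 29.4
```

Call:
apply_moves:
  moves:
    - [[0.03,0.004,0],0]
    - [[0.027,0.004,0],0]
    - [[0.016,0.004,0],0]
    - [[0.008,0.004,0],0]
    - [[0.003,0,0],0]

```text
time_s: 24.97
tcp_pos: [0.4591, 0.0051, 0.1471]
ee_rot: [[-0.996, -0.092, -0.001], [-0.092, 0.996, -0.0], [0.001, 0.0, -1.0]]
wrist_force: [0.0, 0.5, -2.1]
gripper_width: 0.481
gripper_force: 29.4
```

Call:
apply_moves:
  moves:
    - [[0,0,0],0]
    - [[0,0,0],0]
    - [[0,0,0],0]

```text
time_s: 25.22
tcp_pos: [0.4619, 0.0052, 0.1471]
ee_rot: [[-0.996, -0.091, 0.0], [-0.091, 0.996, -0.0], [-0.0, -0.0, -1.0]]
wrist_force: [-0.1, 0.2, -1.6]
gripper_width: 0.479
gripper_force: 29.4
```

```bash
python3 -c "
from h import *
diff('brown');q=np.load('q.npy');p=imaging.capture('top');print(proj(p,rack(q,(-21,37,100))[0]))"
```

```text
brown t 25.22 tcp [0.4619 0.0052 0.1471] yang 95.24 F [-0.1  0.2 -1.6] w 41.6 gf 29.4
   grasp [ 0.652 -0.009  0.049] tool diff [-0.188  -0.0315  0.0982]
   pre [0.4611 0.0056 0.073 ] tool diff [0.0008 0.0004 0.0741]
   seat [0.4783 0.0072 0.0623] tool diff [-0.0165  0.0005  0.0848]
[138.58305291 232.6947365 ]
```

Call:
apply_moves:
  moves:
    - [[0.0013,0,0.01],0]
    - [[0,0,0.018],0]
    - [[0,0,0.018],0]
    - [[0,0,0.012],0]
    - [[0,0,0.007],0]

```text
time_s: 25.68
tcp_pos: [0.4593, 0.0047, 0.0805]
ee_rot: [[-0.996, -0.091, -0.003], [-0.091, 0.996, -0.001], [0.003, -0.001, -1.0]]
wrist_force: [0.1, 0.3, -1.7]
gripper_width: 0.48
gripper_force: 29.4
```

Call:
apply_moves:
  moves:
    - [[0,0,0.004],0]
    - [[0,0,0.003],0]
    - [[0,0,0.002],0]
    - [[0,0,0.001],0]
    - [[0,0,0.001],0]

```text
time_s: 26.1
tcp_pos: [0.46, 0.0052, 0.0717]
ee_rot: [[-0.996, -0.092, 0.001], [-0.092, 0.996, 0.0], [-0.001, 0.0, -1.0]]
wrist_force: [-0.3, 0.7, -1.4]
gripper_width: 0.479
gripper_force: 29.4
```

Call:
apply_moves:
  moves:
    - [[0,0,0.001],0]
    - [[0,0,0.001],0]
    - [[0,0,0.001],0]
    - [[0,0,0],0]
    - [[0,0,0],0]

```text
time_s: 26.52
tcp_pos: [0.4598, 0.0051, 0.0685]
ee_rot: [[-0.996, -0.092, 0.001], [-0.092, 0.996, 0.0], [-0.001, 0.0, -1.0]]
wrist_force: [0.1, 1.0, -0.6]
gripper_width: 0.476
gripper_force: 29.4
```

Call:
apply_moves:
  moves:
    - [[0,0,0.001],0]
    - [[-0.0016,0,0.0007],0]
    - [[-0.0016,0,0.0007],0]
    - [[-0.0016,0,0.0007],0]
    - [[0,0,0],0]

```text
time_s: 26.93
tcp_pos: [0.4654, 0.0059, 0.0656]
ee_rot: [[-0.996, -0.092, 0.002], [-0.092, 0.996, 0.001], [-0.002, 0.0, -1.0]]
wrist_force: [-0.4, 0.8, 5.0]
gripper_width: 0.475
gripper_force: 29.8
```

Call:
apply_moves:
  moves:
    - [[-0.0016,0,0.0008],0]
    - [[-0.0016,0,0.0008],0]
    - [[-0.0016,0,0.0008],0]
    - [[0,0,0],0]

```text
time_s: 27.27
tcp_pos: [0.47, 0.0064, 0.0632]
ee_rot: [[-0.996, -0.092, 0.001], [-0.092, 0.996, 0.001], [-0.001, 0.001, -1.0]]
wrist_force: [0.2, 2.1, 5.1]
gripper_width: 0.473
gripper_force: 29.9
```

Call:
apply_moves:
  moves:
    - [[-0.0016,0,0.0005],0]
    - [[-0.0016,0,0.0005],0]
    - [[-0.0016,0,0.0005],0]
    - [[-0.0016,0,0.0005],0]
    - [[0,0,0],0]

```text
time_s: 27.68
tcp_pos: [0.4749, 0.0063, 0.0607]
ee_rot: [[-0.996, -0.091, -0.002], [-0.091, 0.996, -0.001], [0.002, -0.0, -1.0]]
wrist_force: [-0.7, 0.3, 5.4]
gripper_width: 0.475
gripper_force: 30.0
```

Call:
apply_moves:
  moves:
    - [[-0.001,0,0.0004],0]
    - [[-0.001,0,0.0003],0]
    - [[0,0,0],0]
    - [[0,0,0],0]

```text
time_s: 28.02
tcp_pos: [0.4767, 0.0063, 0.0602]
ee_rot: [[-0.996, -0.092, -0.002], [-0.092, 0.996, -0.001], [0.002, -0.001, -1.0]]
wrist_force: [-2.1, 0.6, 6.8]
gripper_width: 0.477
gripper_force: 30.0
```

Call:
apply_moves:
  moves:
    - [[-0.001,0,0.0002],0]
    - [[-0.001,0,0.0002],0]
    - [[0,0,0],0]
    - [[0,0,0],0]

```text
time_s: 28.35
tcp_pos: [0.4769, 0.0063, 0.06]
ee_rot: [[-0.996, -0.091, -0.006], [-0.091, 0.996, -0.001], [0.006, -0.001, -1.0]]
wrist_force: [-6.8, 1.5, 13.2]
gripper_width: 0.476
gripper_force: 30.0
```

Call:
apply_moves:
  moves:
    - [[-0.001,0,0.0002],0]
    - [[0,0,0],0]
    - [[0.001,0,-0.0005],0]
    - [[0.001,0,-0.0005],0]
    - [[0,0,0],0]

```text
time_s: 28.77
tcp_pos: [0.4769, 0.0063, 0.0602]
ee_rot: [[-0.996, -0.091, -0.003], [-0.091, 0.996, -0.001], [0.003, -0.001, -1.0]]
wrist_force: [-2.8, -0.4, 5.0]
gripper_width: 0.477
gripper_force: 30.0
```

Call:
apply_moves:
  moves:
    - [[0,0,0],0]
    - [[0,0,0],0]
    - [[0,0,0],0]
  hand: 0.056

```text
time_s: 29.02
tcp_pos: [0.4791, 0.0069, 0.0602]
ee_rot: [[-0.996, -0.092, 0.001], [-0.092, 0.996, 0.0], [-0.001, 0.0, -1.0]]
wrist_force: [0.4, -0.3, 0.2]
gripper_width: 0.6
gripper_force: 0.0
```

Call:
apply_moves:
  moves:
    - [[0,0,-0.008],0]
    - [[0,0,-0.015],0]
    - [[0,0,-0.025],0]
    - [[0,0,-0.025],0]
    - [[0,0,-0.015],0]

```text
time_s: 29.43
tcp_pos: [0.48, 0.007, 0.1515]
ee_rot: [[-0.996, -0.092, 0.004], [-0.092, 0.996, 0.001], [-0.005, 0.0, -1.0]]
wrist_force: [1.1, -0.2, -0.2]
gripper_width: 0.644
gripper_force: 0.0
```

Call:
apply_moves:
  moves:
    - [[-0.01,-0.006,-0.006],0]
    - [[-0.02,-0.014,0],0]
    - [[-0.028,-0.018,0],0]
    - [[-0.028,-0.018,0],0]
    - [[-0.028,-0.018,0],0]

```text
time_s: 29.85
tcp_pos: [0.6003, -0.0572, 0.1553]
ee_rot: [[-0.996, -0.092, 0.002], [-0.092, 0.996, 0.0], [-0.002, 0.0, -1.0]]
wrist_force: [0.7, 1.5, 0.4]
gripper_width: 0.643
gripper_force: 0.0
```

Call:
apply_moves:
  moves:
    - [[-0.028,-0.017,0],0]
    - [[-0.017,-0.011,0],0]
    - [[-0.007,-0.004,0],0]
    - [[0,0,0],0]
    - [[0,0,0],0]

```text
time_s: 30.27
tcp_pos: [0.6528, -0.0835, 0.1541]
ee_rot: [[-0.996, -0.091, -0.001], [-0.091, 0.996, 0.0], [0.001, 0.0, -1.0]]
wrist_force: [-0.8, 0.8, 0.0]
gripper_width: 0.642
gripper_force: 0.0
```

```bash
python3 -c "
from h import *
diff('teal')"
```

```text
teal t 30.27 tcp [ 0.6528 -0.0835  0.1541] yang 95.23 F [-0.8  0.8  0. ] w 55.9 gf 0.0
   grasp [ 0.6545 -0.083   0.049 ] tool diff [-0.0018  0.0003  0.1051]
   pre [ 0.4679 -0.0681  0.073 ] tool diff [0.1827 0.0321 0.0814]
   seat [ 0.4851 -0.0665  0.0623] tool diff [0.1654 0.0321 0.092 ]
```

Call:
apply_moves:
  moves:
    - [[-0.001,0.001,0.01],0]
    - [[0,0,0.02],0]
    - [[0,0,0.025],0]
    - [[0,0,0.022],0]
    - [[0,0,0.015],0]

```text
time_s: 30.68
tcp_pos: [0.6519, -0.0815, 0.0602]
ee_rot: [[-0.996, -0.092, -0.003], [-0.092, 0.996, 0.0], [0.003, 0.001, -1.0]]
wrist_force: [-0.4, -0.4, -0.9]
gripper_width: 0.643
gripper_force: 0.0
```

Call:
apply_moves:
  moves:
    - [[0,0,0.008],0]
    - [[0,0,0.005],0]
    - [[0,0,0.002],0]
    - [[0,0,0],0]
    - [[0,0,0],0]

```text
time_s: 31.1
tcp_pos: [0.655, -0.0823, 0.0486]
ee_rot: [[-0.996, -0.092, 0.002], [-0.092, 0.996, 0.0], [-0.002, -0.0, -1.0]]
wrist_force: [0.2, 0.5, -1.0]
gripper_width: 0.642
gripper_force: 0.0
```

Call:
apply_moves:
  moves:
    - [[0,0,0],0]
    - [[0,0,0],0]
    - [[0,0,0],0]
    - [[0,0,0],0]
    - [[0,0,0],0]
  hand: 0.03

```text
time_s: 31.52
tcp_pos: [0.6547, -0.0825, 0.048]
ee_rot: [[-0.996, -0.092, 0.001], [-0.092, 0.996, 0.0], [-0.001, -0.0, -1.0]]
wrist_force: [-1.1, 0.9, 1.9]
gripper_width: 0.469
gripper_force: 30.0
```

```bash
python3 -c "
from h import *
diff('teal');seat('brown')"
```

```text
teal t 31.52 tcp [ 0.6547 -0.0825  0.048 ] yang 95.26 F [-1.1  0.9  1.9] w 40.8 gf 30.0
   grasp [ 0.6545 -0.083   0.049 ] tool diff [ 0.0002 -0.0005 -0.001 ]
   pre [ 0.4679 -0.0681  0.073 ] tool diff [ 0.1846  0.0314 -0.0252]
   seat [ 0.4851 -0.0665  0.0623] tool diff [ 0.1673  0.0314 -0.0144]
model [169.4 222.8] [196.7 251.2]
brown 0.8 [173.9 224.5] [197.5 251.4]
brown 0.2 [220.1 171.8] [241.7 179.2]
```

Brown matches the seated model. Now I carry teal; x needs +0.185 and y +0.0315.

Call:
apply_moves:
  moves:
    - [[0,0,-0.005],0]
    - [[0,0,-0.015],0]
    - [[0,0,-0.025],0]
    - [[0,0,-0.025],0]
    - [[0,0,-0.02],0]

```text
time_s: 32.03
tcp_pos: [0.6544, -0.0827, 0.1389]
ee_rot: [[-0.996, -0.092, 0.0], [-0.092, 0.996, -0.0], [-0.0, -0.0, -1.0]]
wrist_force: [0.5, -0.2, -0.3]
gripper_width: 0.473
gripper_force: 30.0
```

Call:
apply_moves:
  moves:
    - [[0.005,0,-0.01],0]
    - [[0.015,0.004,0],0]
    - [[0.025,0.004,0],0]
    - [[0.03,0.004,0],0]
    - [[0.03,0.004,0],0]

```text
time_s: 32.45
tcp_pos: [0.546, -0.0762, 0.1462]
ee_rot: [[-0.996, -0.091, -0.003], [-0.091, 0.996, 0.0], [0.002, 0.0, -1.0]]
wrist_force: [0.9, -1.1, -0.2]
gripper_width: 0.471
gripper_force: 30.0
```

Call:
apply_moves:
  moves:
    - [[0.029,0.004,0],0]
    - [[0.025,0.004,0],0]
    - [[0.015,0.004,0],0]
    - [[0.008,0.0035,0],0]
    - [[0.003,0,0],0]

```text
time_s: 32.87
tcp_pos: [0.4656, -0.0679, 0.1473]
ee_rot: [[-0.996, -0.092, -0.001], [-0.092, 0.996, 0.0], [0.001, 0.0, -1.0]]
wrist_force: [-0.4, 0.2, -0.3]
gripper_width: 0.477
gripper_force: 30.0
```

Call:
apply_moves:
  moves:
    - [[0,0,0],0]
    - [[0,0,0],0]
    - [[0,0,0],0]

```text
time_s: 33.12
tcp_pos: [0.4683, -0.068, 0.1473]
ee_rot: [[-0.996, -0.092, 0.0], [-0.092, 0.996, -0.0], [-0.0, -0.0, -1.0]]
wrist_force: [0.5, -0.6, -0.8]
gripper_width: 0.477
gripper_force: 30.0
```

```bash
python3 -c "
from h import *
diff('teal')"
```

```text
teal t 33.12 tcp [ 0.4683 -0.068   0.1473] yang 95.25 F [ 0.5 -0.6 -0.8] w 41.5 gf 30.0
   grasp [ 0.6545 -0.083   0.049 ] tool diff [-0.184  -0.0319  0.0984]
   pre [ 0.4679 -0.0681  0.073 ] tool diff [ 0.0004 -0.      0.0743]
   seat [ 0.4851 -0.0665  0.0623] tool diff [-0.0169 -0.      0.085 ]
```

Call:
apply_moves:
  moves:
    - [[0.001,0,0.01],0]
    - [[0,0,0.018],0]
    - [[0,0,0.018],0]
    - [[0,0,0.012],0]
    - [[0,0,0.007],0]

```text
time_s: 33.53
tcp_pos: [0.4661, -0.0684, 0.0806]
ee_rot: [[-0.996, -0.091, -0.003], [-0.091, 0.996, -0.0], [0.003, -0.0, -1.0]]
wrist_force: [-0.5, 0.7, -0.4]
gripper_width: 0.476
gripper_force: 30.0
```

Call:
apply_moves:
  moves:
    - [[0,0,0.004],0]
    - [[0,0,0.003],0]
    - [[0,0,0.002],0]
    - [[0,0,0.001],0]
    - [[0,0,0.001],0]

```text
time_s: 33.95
tcp_pos: [0.4668, -0.0681, 0.0719]
ee_rot: [[-0.996, -0.092, 0.001], [-0.092, 0.996, 0.0], [-0.001, 0.0, -1.0]]
wrist_force: [-0.4, 0.2, -0.8]
gripper_width: 0.473
gripper_force: 30.0
```

Call:
apply_moves:
  moves:
    - [[0,0,0.001],0]
    - [[0,0,0.001],0]
    - [[0,0,0.001],0]
    - [[0,0,0],0]
    - [[0,0,0],0]

```text
time_s: 34.37
tcp_pos: [0.4665, -0.0681, 0.0687]
ee_rot: [[-0.996, -0.092, 0.001], [-0.092, 0.996, 0.0], [-0.001, -0.0, -1.0]]
wrist_force: [0.3, -0.4, -0.5]
gripper_width: 0.472
gripper_force: 30.0
```

Call:
apply_moves:
  moves:
    - [[0,0,0.001],0]
    - [[-0.0016,0,0.0007],0]
    - [[-0.0016,0,0.0007],0]
    - [[-0.0016,0,0.0007],0]
    - [[0,0,0],0]

```text
time_s: 34.78
tcp_pos: [0.4715, -0.0677, 0.0662]
ee_rot: [[-0.996, -0.092, 0.0], [-0.092, 0.996, -0.0], [-0.0, -0.0, -1.0]]
wrist_force: [-0.8, 1.3, 6.1]
gripper_width: 0.474
gripper_force: 30.0
```

Call:
apply_moves:
  moves:
    - [[-0.0016,0,0.0008],0]
    - [[-0.0016,0,0.0008],0]
    - [[-0.0016,0,0.0008],0]
    - [[0,0,0],0]

```text
time_s: 35.12
tcp_pos: [0.4761, -0.0673, 0.0637]
ee_rot: [[-0.996, -0.092, 0.0], [-0.092, 0.996, -0.0], [-0.0, -0.0, -1.0]]
wrist_force: [-2.2, 0.3, 5.3]
gripper_width: 0.473
gripper_force: 30.0
```

Call:
apply_moves:
  moves:
    - [[-0.0016,0,0.0005],0]
    - [[-0.0016,0,0.0005],0]
    - [[-0.0016,0,0.0005],0]
    - [[-0.0016,0,0.0005],0]
    - [[0,0,0],0]

```text
time_s: 35.53
tcp_pos: [0.4809, -0.067, 0.0611]
ee_rot: [[-0.996, -0.091, -0.003], [-0.091, 0.996, -0.001], [0.003, -0.0, -1.0]]
wrist_force: [-2.6, 0.2, 5.0]
gripper_width: 0.473
gripper_force: 30.0
```

Call:
apply_moves:
  moves:
    - [[-0.001,0,0.0004],0]
    - [[-0.001,0,0.0003],0]
    - [[0,0,0],0]
    - [[0,0,0],0]

```text
time_s: 35.87
tcp_pos: [0.4812, -0.067, 0.0609]
ee_rot: [[-0.996, -0.091, -0.007], [-0.091, 0.996, -0.001], [0.007, -0.0, -1.0]]
wrist_force: [-7.3, 1.6, 12.7]
gripper_width: 0.475
gripper_force: 30.0
```

Call:
apply_moves:
  moves:
    - [[-0.001,0,0.0002],0]
    - [[-0.001,0,0.0002],0]
    - [[0,0,0],0]
    - [[0,0,0],0]

```text
time_s: 36.2
tcp_pos: [0.4812, -0.067, 0.0608]
ee_rot: [[-0.996, -0.091, -0.011], [-0.091, 0.996, -0.001], [0.011, -0.001, -1.0]]
wrist_force: [-12.8, 2.9, 19.6]
gripper_width: 0.473
gripper_force: 30.0
```

Call:
apply_moves:
  moves:
    - [[0.0012,0,-0.0005],0]
    - [[0.0012,0,-0.0005],0]
    - [[0.001,0,0],0]
    - [[0,0,0],0]

```text
time_s: 36.53
tcp_pos: [0.4812, -0.067, 0.0609]
ee_rot: [[-0.996, -0.091, -0.003], [-0.091, 0.996, -0.001], [0.003, -0.0, -1.0]]
wrist_force: [-5.2, 0.6, 6.3]
gripper_width: 0.475
gripper_force: 30.0
```

Call:
apply_moves:
  moves:
    - [[0,0,0],0]
    - [[0,0,0],0]
    - [[0,0,0],0]
  hand: 0.056

```text
time_s: 36.78
tcp_pos: [0.4838, -0.0664, 0.0608]
ee_rot: [[-0.996, -0.092, 0.002], [-0.092, 0.996, 0.0], [-0.002, 0.0, -1.0]]
wrist_force: [0.1, 1.4, 0.3]
gripper_width: 0.601
gripper_force: 1.0
```

Call:
apply_moves:
  moves:
    - [[0,0,-0.008],0]
    - [[0,0,-0.015],0]
    - [[0,0,-0.03],0]
    - [[0,0,-0.035],0]
    - [[0,0,-0.035],0]

```text
time_s: 37.2
tcp_pos: [0.4827, -0.0668, 0.1855]
ee_rot: [[-0.996, -0.092, -0.0], [-0.092, 0.996, -0.0], [0.0, -0.0, -1.0]]
wrist_force: [0.3, -0.5, -0.8]
gripper_width: 0.64
gripper_force: 0.0
```

Call:
apply_moves:
  moves:
    - [[0,-0.02,-0.02],0]
    - [[0,-0.04,0],0]
    - [[0,-0.04,0],0]
    - [[0,-0.04,0],0]
    - [[0,-0.04,0],0]

```text
time_s: 37.62
tcp_pos: [0.4996, -0.2477, 0.2049]
ee_rot: [[-0.996, -0.092, 0.002], [-0.092, 0.996, -0.0], [-0.002, -0.001, -1.0]]
wrist_force: [1.1, 0.2, 0.0]
gripper_width: 0.642
gripper_force: 0.0
```

Call:
apply_moves:
  moves:
    - [[0,-0.04,0],0]
    - [[0,-0.04,0],0]
    - [[0,-0.02,0],0]
    - [[0,-0.01,0],0]
    - [[0,0,0],0]

```text
time_s: 38.03
tcp_pos: [0.5093, -0.3574, 0.2035]
ee_rot: [[-0.996, -0.089, -0.0], [-0.089, 0.996, -0.0], [0.0, -0.0, -1.0]]
wrist_force: [0.2, 1.4, 0.6]
gripper_width: 0.644
gripper_force: 0.0
```

```bash
python3 -c "
from h import *
q=np.load('q.npy')
for n in('top','scene'):
    p=imaging.capture(n)
    for c in BAY: 
        a=proj(p,rack(q,(-21,BAY[c],100))[0]).round().astype(int)
        g=p['frame'].min(2).astype(int)[a[1]-6:a[1]+7,a[0]-6:a[0]+7]; v,u=np.nonzero(g>90+0*g) ; 
        print(n,c,'pred',proj(p,rack(q,(-21,BAY[c],100))[0]).round(1),'dot',(a+[u.mean()-6,v.mean()-6]).round(1) if len(u) else None,len(u))
    x,y,w,h=(85,205,150,70) if n=='top' else (245,130,150,80)
    globals()[n]=cv2.resize(p['frame'][y:y+h,x:x+w],(w*4,h*4),interpolation=2)
cv2.imwrite('pics/end.png',np.vstack([top,scene]))
for c in BAY: seat(c)
p=imaging.capture('top');print(onz(p,np.array(models.place_of(p,'cup')[0]['at'])*[512,384],0))"
```

```text
top red pred [100.  235.7] dot [ 98.6 234.8] 33
top yellow pred [138.6 232.7] dot [137.7 231.6] 31
top brown pred [177.2 229.7] dot [175.8 228.4] 31
top teal pred [215.9 226.6] dot [214.7 226.1] 31
scene red pred [378.7 177.1] dot [379.7 177.2] 22
scene yellow pred [343.9 168.6] dot [344.5 168.6] 22
scene brown pred [309.9 160.3] dot [310.1 160.7] 18
scene teal pred [276.7 152.2] dot [277.  152.5] 16
model [ 93.2 228.6] [128.7 256.6]
red 0.59 [ 93.9 233.2] [131.4 258.2]
model [131.8 225.7] [162.7 253.9]
yellow 0.62 [131.6 228.7] [162.8 258.8]
yellow 0.32 [153.3 173.1] [173.2 180.8]
model [169.4 222.8] [196.7 251.2]
brown 0.65 [126.1  77.7] [164.7 121.8]
brown 0.62 [176.2  88.3] [205.4 131.7]
brown 0.58 [171.6 221.9] [197.6 252.4]
model [206.8 219.9] [230.7 248.5]
teal 0.64 [203.2 223.6] [231.5 251.8]Traceback (most recent call last):
  File "<string>", line 14, in <module>
    p=imaging.capture('top');print(onz(p,np.array(models.place_of(p,'cup')[0]['at'])*[512,384],0))
                                                  ~~~~~~~~~~~~~~~~~~~~~~~~^^^
IndexError: list index out of range
```

View pics/end.png

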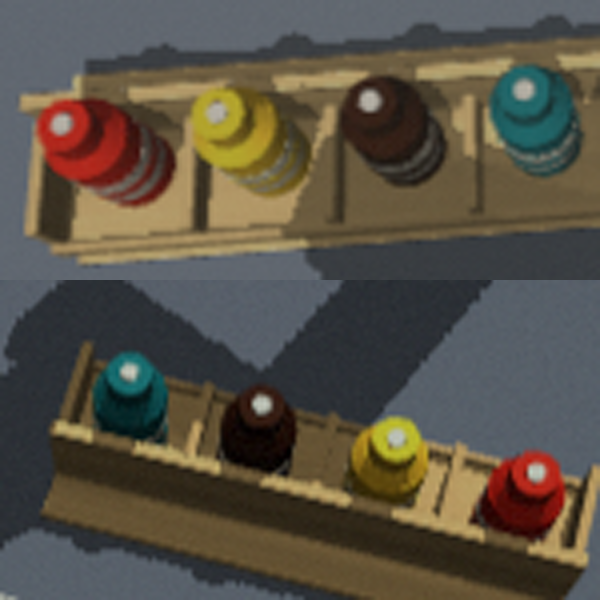

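The final views show red, yellow, brown and teal each seated in its bay. Every cap dot is within about 2 px of where the seated model puts it. Nothing is touching the robot.

```bash
python3 -c "
from station import r
print(r.finish_job())"
```

```text
the job is handed in; nothing more can be done
None
```

I moved all four bottles into the rack in tray order (red, yellow, brown, teal, left to right), seated each against the backstop, and handed the job in at about 38 s; I never moved the cup, but my last check on it found no detection.

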